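# Vacuum-dry the printed dental models

## Robot

A 7-joint arm with a two-finger parallel gripper is mounted at the origin on the work surface. World frame = base frame: x ahead of the robot, y to its left, z up, the work surface at z = 0. Lengths are in m, angles in rad, forces in N, time in s.
With the tool pointing down it reaches from about 0.4 to 0.875 m from the base axis. Payload 19.3 kg.
Tool frame: the origin (TCP) lies at the very end of the fingers, on their centre line; the grasp point (between the pads) lies 19 mm behind it; z points along the fingers, y is the line along which they close (so a half turn about z gives the same grasp; the last joint's range is limited). The gripper opens to 85 mm and grips with 20 to 120 N. Pads are 22 mm wide; open, the fingers measure 114 mm over their backs; the gripper's body (76 mm by 85 mm) begins 54 mm behind the grasp point. The pads swing forward as they close: fully open they stand 13 mm farther back than shut.
Start: joints at [-1.327, 0.521, -0.036, 1.599, 0.021, 1.021, -0.113], TCP at [0.193, 0.594, 0.231] pointing down, gripper open.
Joint ranges: [-2.91, 2.91], [-0.3, 2.13], [-1.5, 1.42], [0.17, 2.43], [-1.26, 4.41], [0.16, 1.93], [-2.52, 2.52]. Speed limits (rad/s): [1.89, 1.89, 2.39, 2.39, 3.01, 3.01, 3.01].

## Interface

Orientations are given as a unit quaternion [x, y, z, w].
In Python, from bench import * gives the robot as it stands.
- The arm moves only by the shell command python3 -m inch 'ROWS' [FORCE]. ROWS is JSON, a list of rows, each an object with "dp": the shift along the tool's x, y, z in m, a list of three; "dr": the turn, a rotation vector about the tool's x, y, z in degrees, a list of three; "grip": the opening, from 0 (shut) to 1 (fully open). A call has 1 to 5 rows; each row is the pose to reach, as a shift and turn from the pose commanded when the call began, along the tool's axes at that moment; what a row does not reach only later rows make up. A row lasts 1/12 s, in which the tool goes at most 41.7 mm and 7.16 degrees, less where a joint would pass 70% of its speed; a pose out of reach is approached as far as the arm can. A call with a gripper value outside its range is refused whole. The fingers move at their own pace and stop on an object; FORCE is the grip in N (left out, the last holds). Time passes only in rows, so rows that repeat a pose let the fingers close. It gives the time, the measured TCP pose, the force, the opening and the grip force at its end, in the units of the state.
- sense(): the state, without advancing time (a new reading comes with each control period).
- capture(name): name is "scene" or "top" or "wrist"; returns a dict with "frame" (420x560x3 uint8, red, green, blue), "vertical_fov" (degrees; the focal length in pixels is half the picture's height over the tangent of half this angle, whatever the lens; pixels are square), "cx", "cy" (the principal point, pixels), "dist" ([k1, k2, p1, p2, k3] as OpenCV has them; the pictures are not rectified), "world_to_cam" (4x4, takes a point from world to camera coordinates); the wrist camera has in their place "T_tool_cam" (4x4, takes a point from camera to tool coordinates, whose origin is the TCP and whose axes are the flange's). Camera axes: x right, y down, z forward; pixel columns grow to the right and rows downward; lengths in m; the calibration is good to about 2 mm. A picture is of the moment at which its call begins: read the wrist's pose just before it. There is no depth.
- sign_off(): hands the job in; it is judged then, once.
The state is a dict: "clock": time; "joint_positions": joint angles; "joint_vel": joint speeds; "joint_torque": joint torques, N m; "eef_pos": TCP position; "tcp_rot": TCP orientation; "ft_force": force on the tool from outside, world axes, zero at the start; "moment": the same for the moment, N m; "opening": finger opening in m; "gripper_force": force on a finger pad.
Only numpy, scipy, OpenCV 4.12 (cv2) and the standard library are available. Lean on these libraries where they do the work, as an engineer would, in place of code of your own. Each camera call takes 0.05 s, during which the arm holds its last target. There are 200 camera calls.

## Task

Dry the printed dental models: stand every one of them upright, teeth up, on the floor of the vacuum pot, then set the loose cover on the pot so that it sits seated and level. Then close the vent by turning the slim ring of the vent column until its line meets the line on the fixed ring below, without touching the fixed rings above and below it, and after that turn the regulator knob until the gauge's needle lies over the set hand. Leave the other things on the bench where they are.

Things in the scene. Friction and masses are not known exactly. Their poses are not given: they have to be found in the camera images.
- model_a: printed dental model of beige resin (3 or all of four identical ones, model_a to model_d, are present, an absent one is None): a plinth 56 mm long (its x), 46 mm wide (its y), 22 mm high, with a horseshoe of teeth up to 36 mm high within 22 mm of the middle line; about 90 g. Origin: centre of the underside; z up through the teeth. Can be gripped across the 46 mm width, by the plinth
- model_b: printed dental model of beige resin (3 or all of four identical ones, model_a to model_d, are present, an absent one is None): a plinth 56 mm long (its x), 46 mm wide (its y), 22 mm high, with a horseshoe of teeth up to 36 mm high within 22 mm of the middle line; about 90 g. Origin: centre of the underside; z up through the teeth. Can be gripped across the 46 mm width, by the plinth
- model_c: printed dental model of beige resin (3 or all of four identical ones, model_a to model_d, are present, an absent one is None): a plinth 56 mm long (its x), 46 mm wide (its y), 22 mm high, with a horseshoe of teeth up to 36 mm high within 22 mm of the middle line; about 90 g. Origin: centre of the underside; z up through the teeth. Can be gripped across the 46 mm width, by the plinth
- model_d: printed dental model of beige resin (3 or all of four identical ones, model_a to model_d, are present, an absent one is None): a plinth 56 mm long (its x), 46 mm wide (its y), 22 mm high, with a horseshoe of teeth up to 36 mm high within 22 mm of the middle line; about 90 g. Origin: centre of the underside; z up through the teeth. Can be gripped across the 46 mm width, by the plinth
- pot: fixed round aluminium vacuum pot, open on top: outer radius 106 mm, inner 100 mm, floor 6 mm above the bench, rim 62 mm above the bench; a brass stub on its +x side. Origin: centre of the underside. Four models fit, for instance each with its length along a radius and its centre 60 mm from the pot's axis, 90 degrees apart
- cover: loose aluminium cover, about 0.45 kg: underneath a dark rubber disc, radius 95 mm (chamfered to 92), 8 mm deep, that goes inside the rim; above it a plate, radius 109 mm, 7 mm thick, that rests on the rim; on top a black round knob 36 mm across, 27 to 53 mm above the origin. Origin: centre of the rubber disc's underside, on which it lies at first; z up. Seated, the origin is 54 mm above the bench
- cover_knob (a point): middle of the cover's black knob, on the axis, 40 mm above the cover's origin; good height to grip
- unit: fixed white vacuum control unit, a box 180 mm (its x) by 260 mm (its y) by 45 mm high, carrying on its top the vent column (in its frame at x -35, y +75 mm), the regulator knob (x -45, y -75 mm) and the gauge lying face up (centre x +35, y -30 mm, 92 mm across, 4 mm high). Origin: centre of the underside
- vent_base: lower fixed ring of the vent column: steel, radius 36 mm, 20 mm high, top 65 mm above the bench, with a dark line on its side that faces the unit's +x. Origin: centre of its underside, 45 mm above the bench. Not to be touched
- vent_cap: upper fixed ring (cap) of the vent column: steel, radius 24 mm, from 89 to 104 mm above the bench. Origin: centre of its underside. Not to be touched
- vent_ring (a joint): slim black vent ring between the fixed rings: radius 30 mm, 70 to 86 mm above the bench, vertical axis, 5 mm gap (stem radius 20 mm) over the lower fixed ring. Angle in rad, grows anticlockwise from above; 0 = closed (white line on the ring meets the dark line on the lower ring, on the unit's +x side); starts -1.3 to -0.5, limits -1.8 and 0.6. Stays where left; friction 0.12 N m
- ring_center (a point): centre of the vent ring, at mid height (78 mm above the bench)
- knob (a joint): angle of the regulator knob (black, round, 42 mm across, from 49 to 83 mm above the bench, vertical axis): rad, grows clockwise seen from above, starts at 0 (a stop), goes up to 4.5. It stays where it is left; friction 0.06 N m
- knob_grip (a point): on the knob's axis, 69 mm above the bench; good height to grip
- needle (a joint): angle of the gauge's dark needle: rad, grows clockwise seen from above, 0 = the first tick; driven by the knob, needle = 0.4 x knob
- set_hand (a joint): angle of the gauge's steel set hand (with a small plate near its tip), measured like the needle; fixed for the run, 0.75 to 1.5
- needle_tip (a point): tip of the needle, 34 mm from the gauge's centre
- set_tip (a point): tip of the set hand, 34 mm from the gauge's centre
- jar_a: bystander: white jar, 72 mm across, 85 mm high; origin under its centre
- jar_b: bystander: white jar, 72 mm across, 75 mm high; origin under its centre
- mixing_bowl: bystander: dark rubber bowl, 110 mm across, 60 mm high; origin under its centre
- plaster_pair: bystander: a closed pair of plaster casts, 70 x 66 mm, 64 mm high, reddish below and white above; origin under its centre
- spatula: bystander: spatula lying flat, 170 mm long along its x
- brush_cup: bystander: glass cup, 70 mm across, 90 mm high; origin under its centre
There are look-alikes about, which are no part of the job. Leave any turquoise look-alike of the model_d alone.

How it is judged:
On the way, in this order (a step that is already met when the one before it is completed fails the run):
1. every model stands on the pot's floor, let go (horizontal distance between each of model_a, model_b, model_c, model_d and pot below 0.08 m and z of each of model_a, model_b, model_c, model_d in the frame of pot below 0.01 m and angle between each of model_a, model_b, model_c, model_d's own z axis and vertical below 0.15 rad and contact force between the fingers and model_a below 0.1 N and contact force between the fingers and model_b below 0.1 N and contact force between the fingers and model_c below 0.1 N and contact force between the fingers and model_d below 0.1 N and linear speed of each of model_a, model_b, model_c, model_d below 0.03 m/s), for 0.2 s.
2. the cover sits seated and level on the pot, let go (horizontal distance between cover and pot below 0.008 m and z of cover in the frame of pot between 0.051 and 0.0565 m and angle between cover's own z axis and vertical below 0.025 rad and linear speed of cover below 0.02 m/s and contact force between the fingers and cover below 0.1 N), for 0.3 s.
3. the vent ring's line meets the mark (value of joint vent_ring between -0.08 and 0.08 rad), for 0.3 s.
4. the needle lies over the set hand (horizontal distance between needle_tip and set_tip below 0.0025 m), for 0.3 s.
At the end, for the whole second after the job is handed in: Models upright (0.15 rad) on the pot floor, within 80 mm of its axis; cover seated (8 mm of the axis, origin 51 to 56.5 mm above the pot underside), level (0.025 rad); vent ring within 0.08 rad of closed; needle tip within 2.5 mm of the set hand tip; all at rest (all of step 3 and horizontal distance between each of model_a, model_b, model_c, model_d and pot below 0.08 m and z of each of model_a, model_b, model_c, model_d in the frame of pot below 0.01 m and angle between each of model_a, model_b, model_c, model_d's own z axis and vertical below 0.15 rad and linear speed of each of model_a, model_b, model_c, model_d below 0.03 m/s and horizontal distance between cover and pot below 0.008 m and z of cover in the frame of pot between 0.051 and 0.0565 m and angle between cover's own z axis and vertical below 0.025 rad and linear speed of cover below 0.02 m/s and horizontal distance between needle_tip and set_tip below 0.0025 m); the robot touches nothing.
It fails at once if a fixed ring of the vent column is touched (more than 1 N) (contact force between any of the fingers, the arm and vent_base above 1 N or contact force between any of the fingers, the arm and vent_cap above 1 N).
It fails at once if a bystander is shifted by more than 30 mm (distance of any of jar_a, jar_b, mixing_bowl, plaster_pair, spatula, brush_cup from where it was at the start of the episode above 0.03 m).
Of model_a, model_b, model_c, model_d only 3 to 4 are there at a start; the rules pass over those that are not, and their reading is None.
At some moment in a run one of model_a, model_b, model_c, model_d, cover may be knocked a few centimetres aside while the robot is not near it.
It also fails if it takes over 208 s, if anything falls off the work surface, if the arm or the gripper's body presses on something with over 40 N, if the wrist force passes 120 N, or if a joint passes its speed limit or range.

## Working session

There is one attempt and no reset: what is moved stays moved. The work goes in short steps, Python scripts to look and compute and a shell command to move; the robot and the scene stay as the last step left them, time stands still between calls to the robot, and variables do not carry over. Pictures are saved under pics/ and viewed, at most 17 in all, crops included, and the job is handed in when it is done.

```bash
ls; mkdir -p pics; cat > h.py <<'E'
from bench import *
import numpy as np, cv2
from scipy.spatial.transform import Rotation as R
def K(c):
    f=c["frame"].shape[0]/2/np.tan(np.radians(c["vertical_fov"])/2)
    return np.array([[f,0,c["cx"]],[0,f,c["cy"]],[0,0,1.]])
def cam(n):
    s=sense(); c=capture(n)
    if n=="wrist":
        T=np.eye(4);T[:3,:3]=R.from_quat(s["tcp_rot"]).as_matrix();T[:3,3]=s["eef_pos"]
        c["c2w"]=T@np.array(c["T_tool_cam"])
    else: c["c2w"]=np.linalg.inv(np.array(c["world_to_cam"]))
    return c
def ray(c,uv):
    p=cv2.undistortPoints(np.array(uv,float).reshape(-1,1,2),K(c),np.array(c["dist"],float)).reshape(-1,2)
    d=np.c_[p,np.ones(len(p))]@c["c2w"][:3,:3].T
    return c["c2w"][:3,3],d
def plane(c,uv,z):
    o,d=ray(c,uv); return o+d*((z-o[2])/d[:,2])[:,None]
def proj(c,P):
    w=np.linalg.inv(c["c2w"]); return cv2.projectPoints(np.array(P,float).reshape(-1,3),cv2.Rodrigues(w[:3,:3])[0],w[:3,3],K(c),np.array(c["dist"],float))[0].reshape(-1,2)
def tri(c1,u1,c2,u2):
    o1,d1=ray(c1,[u1]);o2,d2=ray(c2,[u2]);A=np.c_[d1[0],-d2[0]]
    t=np.linalg.lstsq(A,o2-o1,rcond=None)[0];a=o1+t[0]*d1[0];b=o2+t[1]*d2[0]
    return (a+b)/2,np.linalg.norm(a-b)
def save(c,n): cv2.imwrite("pics/"+n,c["frame"][:,:,::-1])
E
python3 - <<'E'
from h import *
import pickle
for n in("scene","top"):
    c=cam(n);save(c,n+"0.png");print(n,c["c2w"][:3].round(3).tolist(),c["vertical_fov"]);pickle.dump(c,open(n+"0.pkl","wb"))
s=sense();print(s["tcp_rot"],s["eef_pos"],s["opening"],s["clock"])
E
```

```text
pics
scene [[-0.798, 0.414, -0.437, 0.979], [0.602, 0.527, -0.6, 0.691], [-0.018, -0.742, -0.67, 0.816]] 57.5181847326945
top [[-0.018, -0.995, 0.101, 0.364], [-1.0, 0.018, -0.004, 0.034], [0.002, -0.101, -0.995, 1.456]] 43.442375311847066
[ 1.56266639e-01  9.87714782e-01 -4.93693251e-04 -5.14681874e-05] [0.19285706 0.59420504 0.23078459] 0.08551842213013236 0.1
```

View pics/top0.png

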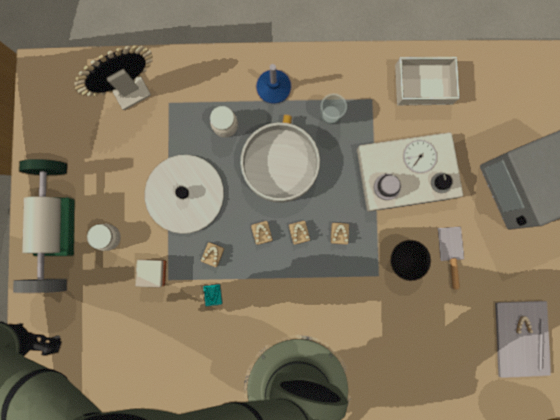

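View pics/scene0.png

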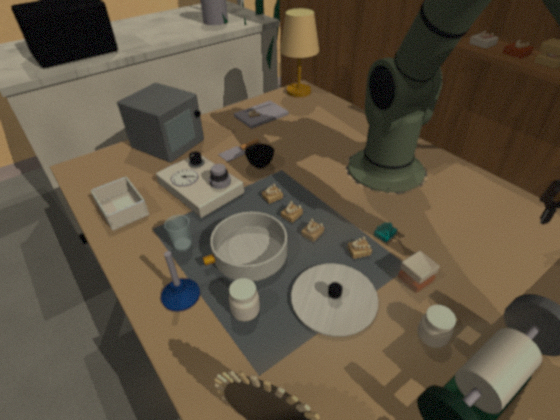

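The top view shows four beige models at about (212,254), (262,232), (299,232) and (340,233). The pot is at (280,162), the cover at (185,193) with its knob at (182,192), and the unit at (411,171). The turquoise look-alike is at (212,295). The scene view shows the same things from the front.

```bash
python3 - <<'E'
from h import *
import pickle
t=pickle.load(open("top0.pkl","rb"));s=pickle.load(open("scene0.pkl","rb"))
def beige(c,x0,y0,x1,y1):
    h=cv2.cvtColor(c["frame"],cv2.COLOR_RGB2HSV);m=((h[...,0]>8)&(h[...,0]<28)&(h[...,1]>60)&(h[...,2]>90)).astype(np.uint8)*255
    k=np.zeros_like(m);k[y0:y1,x0:x1]=m[y0:y1,x0:x1];k=cv2.morphologyEx(k,cv2.MORPH_CLOSE,np.ones((5,5)))
    return [cv2.minAreaRect(q) for q in cv2.findContours(k,0,2)[0] if cv2.contourArea(q)>120]
for r in beige(t,180,205,372,272): print("top",np.round(r[0]),np.round(r[1]),round(r[2]),plane(t,[r[0]],.03).round(3), plane(t,cv2.boxPoints(r),.03)[:,:2].round(3).tolist())
for r in beige(s,255,175,380,262): print("scene",np.round(r[0]),plane(s,[r[0]],.02).round(3))
# dark knobs etc. by tri
for n,a,b in(("cover knob",(182,192),(335,290)),("reg knob",(443,182),(196,159)),("vent cap",(391,184),(219,173)),("gauge",(421,156),(184,178))):
    p,e=tri(t,a,s,b);print(n,p.round(3),round(e,4))
g=cv2.cvtColor(t["frame"],cv2.COLOR_RGB2GRAY)
for q,(cx,cy),h in(("pot",(280,162),.062),("cover",(185,193),.015)):
    # radial edge search
    pts=[]
    for a in np.arange(0,2*np.pi,.05):
        rr=np.arange(33,46);v=cv2.remap(g,(cx+rr*np.cos(a)).astype(np.float32)[None],(cy+rr*np.sin(a)).astype(np.float32)[None],1)[0].astype(float)
        d=np.diff(v);i=d.argmin();
        if d[i]<-25: pts.append((cx+(rr[i]+.5)*np.cos(a),cy+(rr[i]+.5)*np.sin(a)))
    P=plane(t,pts,h)[:,:2];c=np.median(P,0)
    for _ in range(10):
        A=np.c_[2*P,np.ones(len(P))];x=np.linalg.lstsq(A,(P**2).sum(1),rcond=None)[0];rad=np.sqrt(x[2]+x[0]**2+x[1]**2)
        e=abs(np.hypot(*(P-x[:2]).T)-rad);P=P[e<max(.002,2*np.median(e))]
    print(q,x[:2].round(4),rad.round(4),len(P))
E
```

```text
top [212. 254.] [17. 21.] 22 [[0.368 0.223 0.03 ]] [[0.35, 0.256], [0.403, 0.234], [0.385, 0.19], [0.332, 0.212]]
top [340. 234.] [21. 17.] 90 [[ 0.417 -0.123  0.03 ]] [[0.446, -0.1], [0.445, -0.146], [0.389, -0.145], [0.39, -0.099]]
top [299. 232.] [21. 17.] 76 [[ 0.423 -0.012  0.03 ]] [[0.446, 0.017], [0.456, -0.029], [0.401, -0.042], [0.39, 0.004]]
top [261. 232.] [21. 18.] 76 [[0.425 0.089 0.03 ]] [[0.447, 0.119], [0.458, 0.072], [0.402, 0.059], [0.391, 0.106]]
scene [313. 230.] [[0.424 0.094 0.02 ]]
scene [292. 211.] [[ 0.422 -0.008  0.02 ]]
scene [273. 194.] [[ 0.418 -0.116  0.02 ]]
scene [349. 201.] [[0.249 0.066 0.02 ]]
cover knob [0.536 0.303 0.04 ] 0.0033
reg knob [ 0.547 -0.401  0.062] 0.0034
vent cap [ 0.54  -0.254  0.081] 0.0089
gauge [ 0.623 -0.35   0.043] 0.0027
pot [0.6136 0.0362] 0.1064 122
cover [0.5365 0.3022] 0.1085 81
```

Positions are consistent with the given sizes: pot radius 0.106, cover radius 0.1085, models 57x46. Next is a helper that works out how far to go, with yaw given as the heading of the tool's y axis.

```bash
cat > d.py <<'E'
import sys
from h import *
# usage d.py x y z heading_of_tool_y_deg (mod 180)
x,y,z,a=map(float,sys.argv[1:5]);s=sense();Rc=R.from_quat(s["tcp_rot"]);M=Rc.as_matrix()
best=None
for h in(a,a+180):
    h=np.radians(h);ty=np.array([np.cos(h),np.sin(h),0]);tz=np.array([0,0,-1.]);T=np.c_[np.cross(ty,tz),ty,tz]
    r=np.degrees(R.from_matrix(M.T@T).as_rotvec())
    if "f" in sys.argv[5:]: r=r if best is None else r
    if best is None or np.linalg.norm(r)<np.linalg.norm(best): best=r
dp=M.T@(np.array([x,y,z])-s["eef_pos"])
print("dp",dp.round(4).tolist(),"dr",best.round(2).tolist(),"| rows>=",round(max(np.linalg.norm(dp)/.0417,np.linalg.norm(best)/7.16),1),"at",np.round(s["eef_pos"],4).tolist(),"heading",np.degrees(np.arctan2(M[1,1],M[0,1])).round(1),"open",round(s["opening"],4),"F",np.round(s["ft_force"],1).tolist(),"t",round(s["clock"],2),"j7",round(s["joint_positions"][6],2))
E
python3 d.py .368 .223 .2 67.5; python3 -c "
from h import *
print(np.array(cam('wrist')['T_tool_cam']).round(3).tolist())"
```

```text
dp [-0.2812, -0.299, 0.0311] dr [-0.06, 0.01, 4.52] | rows>= 9.9 at [0.1929, 0.5942, 0.2308] heading 72.0 open 0.0855 F [-0.2, -0.8, -0.5] t 0.1 j7 -0.11
[[-0.0, -0.953, -0.303, 0.077], [1.0, -0.0, -0.001, 0.0], [0.001, -0.303, 0.953, -0.143], [0.0, 0.0, 0.0, 1.0]]
```

```bash
r='{"dp":[-0.14,-0.15,0.015],"dr":[0,0,2.3],"grip":1}'; 
python3 -m inch '[{"dp":[-0.14,-0.15,0.0],"dr":[0,0,2],"grip":1},{"dp":[-0.14,-0.15,0.0],"dr":[0,0,2],"grip":1},{"dp":[-0.14,-0.15,0.0],"dr":[0,0,2],"grip":1},{"dp":[-0.14,-0.15,0.0],"dr":[0,0,2],"grip":1},{"dp":[-0.14,-0.15,0.0],"dr":[0,0,2],"grip":1}]'; python3 d.py .368 .223 .2 67.5
```

```text
clock: 0.57
eef_pos: [0.2804, 0.4062, 0.2312]
tcp_rot: [0.174, 0.985, -0.0, 0.0]
ft_force: [1.6, 0.1, 0.1]
opening: 0.0856
gripper_force: 0.0
dp [-0.145, -0.1422, 0.0313] dr [-0.02, 0.01, 2.5] | rows>= 4.9 at [0.2804, 0.4062, 0.2312] heading 70.0 open 0.0856 F [1.6, 0.1, 0.1] t 0.57 j7 0.13
```

```bash

python3 -m inch '[{"dp":[-0.145,-0.142,0.03],"dr":[0,0,2.5],"grip":1},{"dp":[-0.145,-0.142,0.03],"dr":[0,0,2.5],"grip":1},{"dp":[-0.145,-0.142,0.03],"dr":[0,0,2.5],"grip":1},{"dp":[-0.145,-0.142,0.03],"dr":[0,0,2.5],"grip":1},{"dp":[-0.145,-0.142,0.03],"dr":[0,0,2.5],"grip":1}]' >/dev/null
python3 -m inch '[{"dp":[0,0,0.0],"dr":[0,0,0],"grip":1},{"dp":[0,0,0.0],"dr":[0,0,0],"grip":1}]' | head -3
cat > wm.py <<'E'
import sys
from h import *
# models seen by the wrist camera: fit of a rectangle to the beige mask; rays to given height
def look(name=None,z=.022):
    c=cam("wrist")
    h=cv2.cvtColor(c["frame"],cv2.COLOR_RGB2HSV);m=((h[...,0]>8)&(h[...,0]<28)&(h[...,1]>60)&(h[...,2]>80)).astype(np.uint8)*255
    m=cv2.morphologyEx(m,cv2.MORPH_CLOSE,np.ones((9,9)))
    out=[]
    for q in cv2.findContours(m,0,2)[0]:
        if cv2.contourArea(q)<1500: continue
        P=plane(c,q.reshape(-1,2),z)[:,:2].astype(np.float32);(ctr,sz,a)=cv2.minAreaRect(P)
        if sz[0]<sz[1]: sz,a=sz[::-1],a+90
        out.append((np.round(ctr,4),np.round(sz,4),round((a+90)%180-90,1),cv2.boundingRect(q)))
    if name: save(c,name)
    return c,out
if __name__=="__main__":
    for o in look(sys.argv[1])[1]: print(*o)
E
python3 wm.py w1.png; python3 d.py .368 .223 .2 67.5
```

```text
clock: 1.15
eef_pos: [0.3682, 0.2238, 0.2012]
tcp_rot: [0.197, 0.98, -0.0, -0.0]
[0.4226 0.0945] [0.0576 0.054 ] 14.4 (164, 242, 62, 59)
[0.3668 0.2255] [0.0574 0.0459] -22.7 (260, 157, 46, 55)
[0.3749 0.307 ] [0.7296 0.3889] 51.1 (0, 0, 560, 378)
dp [-0.0011, -0.002, 0.0013] dr [0.0, -0.0, -0.06] | rows>= 0.1 at [0.3677, 0.2253, 0.2013] heading 67.4 open 0.0852 F [-0.2, 0.1, 0.6] t 1.2 j7 0.52
```

View pics/w1.png

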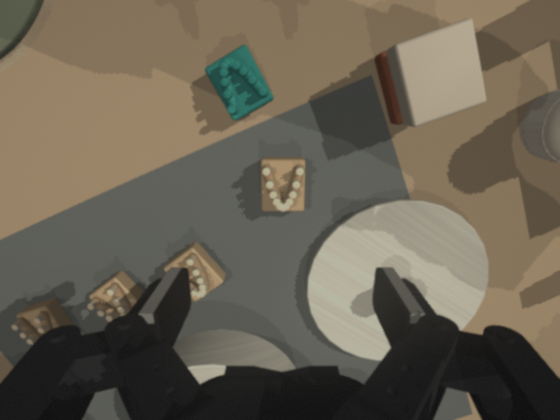

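The picture shows model 1 upright, teeth up, at pixel (283,185), with the turquoise look-alike clear of it at (240,82). The wrist fit of 57.4x45.9 mm agrees with the top view, so I go down and grasp.

```bash
python3 - <<'E'
from h import *
import pickle
t=pickle.load(open("top0.pkl","rb"));w=cam("wrist");p,e=tri(t,(212,254),w,(283,185));print(p.round(3),round(e,4))
E
python3 -m inch '[{"dp":[0,0,0.04],"dr":[0,0,0],"grip":1},{"dp":[-0.001,0,0.08],"dr":[0,0,0],"grip":1},{"dp":[-0.001,0,0.12],"dr":[0,0,0],"grip":1},{"dp":[-0.001,0,0.155],"dr":[0,0,0],"grip":1},{"dp":[-0.001,0,0.18],"dr":[0,0,0],"grip":1}]' 40 >/dev/null
python3 -m inch '[{"dp":[0,0,0.015],"dr":[0,0,0],"grip":1},{"dp":[0,0,0.015],"dr":[0,0,0],"grip":0.3},{"dp":[0,0,0.015],"dr":[0,0,0],"grip":0.3},{"dp":[0,0,0.015],"dr":[0,0,0],"grip":0.3},{"dp":[0,0,0.015],"dr":[0,0,0],"grip":0.3}]' 40
python3 d.py .3668 .2255 .15 67.3
```

```text
[0.369 0.226 0.01 ] 0.0015
clock: 2.08
eef_pos: [0.3689, 0.2261, 0.0076]
tcp_rot: [0.195, 0.981, 0.001, 0.001]
ft_force: [-0.6, 0.2, -0.9]
opening: 0.0448
gripper_force: 40.9
dp [0.0016, -0.001, -0.1424] dr [0.1, 0.05, 0.26] | rows>= 3.4 at [0.3689, 0.2261, 0.0076] heading 67.6 open 0.0448 F [-0.6, 0.2, -0.9] t 2.08 j7 0.57
```

```bash

python3 -m inch '[{"dp":[0,0,-0.04],"dr":[0,0,0],"grip":0.3},{"dp":[0,0,-0.08],"dr":[0,0,0],"grip":0.3},{"dp":[0,0,-0.11],"dr":[0,0,0],"grip":0.3},{"dp":[0,0,-0.11],"dr":[0,0,0],"grip":0.3}]'
python3 d.py .6436 .0742 .115 90
```

```text
clock: 2.42
eef_pos: [0.3705, 0.2268, 0.1222]
tcp_rot: [0.195, 0.981, 0.004, 0.003]
ft_force: [2.8, 0.2, 0.4]
opening: 0.045
gripper_force: 41.7
dp [-0.3107, -0.0366, 0.0082] dr [0.41, 0.32, -22.49] | rows>= 7.5 at [0.3705, 0.2268, 0.1222] heading 67.5 open 0.045 F [2.8, 0.2, 0.4] t 2.42 j7 0.55
```

```bash

python3 -m inch '[{"dp":[-0.04,-0.005,0],"dr":[0,0,-4],"grip":0.3},{"dp":[-0.08,-0.01,0],"dr":[0,0,-8],"grip":0.3},{"dp":[-0.12,-0.014,0],"dr":[0,0,-14],"grip":0.3},{"dp":[-0.16,-0.018,0],"dr":[0,0,-20],"grip":0.3},{"dp":[-0.20,-0.024,0],"dr":[0,0,-22.5],"grip":0.3}]'  | head -1
python3 -m inch '[{"dp":[-0.04,0.012,0],"dr":[0,0,0],"grip":0.3},{"dp":[-0.08,0.025,0],"dr":[0,0,0],"grip":0.3},{"dp":[-0.1,0.03,0],"dr":[0,0,0],"grip":0.3},{"dp":[-0.1,0.03,0],"dr":[0,0,0],"grip":0.3}]' |head -1
python3 d.py .6436 .0742 .0145 90
```

```text
clock: 2.83
clock: 3.17
dp [0.0044, -0.0838, 0.1026] dr [0.07, 0.19, 0.02] | rows>= 3.2 at [0.6476, 0.1578, 0.1172] heading 90.0 open 0.0448 F [-0.4, 0.3, -0.7] t 3.17 j7 1.23
```

```bash

python3 -m inch '[{"dp":[0.004,-0.04,0],"dr":[0,0,0],"grip":0.3},{"dp":[0.004,-0.084,0],"dr":[0,0,0],"grip":0.3},{"dp":[0.004,-0.084,0.03],"dr":[0,0,0],"grip":0.3},{"dp":[0.004,-0.084,0.065],"dr":[0,0,0],"grip":0.3},{"dp":[0.004,-0.084,0.08],"dr":[0,0,0],"grip":0.3}]'
python3 -m inch '[{"dp":[0,0,0.012],"dr":[0,0,0],"grip":0.3},{"dp":[0,0,0.02],"dr":[0,0,0],"grip":0.3},{"dp":[0,0,0.02],"dr":[0,0,0],"grip":0.3}]'
python3 d.py .6436 .0742 .0145 90
```

```text
clock: 3.58
eef_pos: [0.6385, 0.0716, 0.0343]
tcp_rot: [0.0, 1.0, -0.0, -0.001]
ft_force: [-0.7, 0.5, -2.1]
opening: 0.045
gripper_force: 41.7
clock: 3.83
eef_pos: [0.6397, 0.0728, 0.0158]
tcp_rot: [-0.0, 1.0, -0.0, -0.0]
ft_force: [-0.7, 0.4, -0.6]
opening: 0.0449
gripper_force: 41.7
dp [-0.0039, 0.0014, 0.0013] dr [-0.01, -0.04, 0.05] | rows>= 0.1 at [0.6397, 0.0728, 0.0158] heading 90.0 open 0.0449 F [-0.7, 0.4, -0.6] t 3.83 j7 1.34
```

```bash

python3 -m inch '[{"dp":[-0.002,0.001,0.0015],"dr":[0,0,0],"grip":0.3},{"dp":[-0.002,0.001,0.0015],"dr":[0,0,0],"grip":0.3},{"dp":[-0.002,0.001,0.0015],"dr":[0,0,0],"grip":0.7},{"dp":[-0.002,0.001,0.0015],"dr":[0,0,0],"grip":0.7},{"dp":[-0.002,0.001,0.0015],"dr":[0,0,0],"grip":0.7}]'
python3 -m inch '[{"dp":[0,0,-0.03],"dr":[0,0,0],"grip":0.7},{"dp":[0,0,-0.07],"dr":[0,0,0],"grip":0.7},{"dp":[0,0,-0.11],"dr":[0,0,0],"grip":1},{"dp":[0,0,-0.15],"dr":[0,0,0],"grip":1},{"dp":[0,0,-0.18],"dr":[0,0,0],"grip":1}]' |head -2
python3 d.py .425 .09 .2 103
```

```text
clock: 4.25
eef_pos: [0.6424, 0.0736, 0.0154]
tcp_rot: [-0.0, 1.0, 0.0, 0.0]
ft_force: [0.4, -0.3, 0.7]
opening: 0.0598
gripper_force: 0.0
clock: 4.67
eef_pos: [0.6426, 0.0735, 0.1986]
dp [0.2176, 0.0165, -0.0019] dr [0.01, 0.16, -13.0] | rows>= 5.2 at [0.6426, 0.0735, 0.1986] heading 90.0 open 0.0849 F [0.9, -0.6, 0.8] t 4.67 j7 1.35
```

```bash

python3 -m inch '[{"dp":[0.04,0.003,0],"dr":[0,0,-3],"grip":1},{"dp":[0.08,0.006,0],"dr":[0,0,-6],"grip":1},{"dp":[0.12,0.009,0],"dr":[0,0,-9],"grip":1},{"dp":[0.16,0.012,0],"dr":[0,0,-13],"grip":1},{"dp":[0.2,0.016,0],"dr":[0,0,-13],"grip":1}]' |head -1
python3 -m inch '[{"dp":[0.017,0,0],"dr":[0,0,0],"grip":1},{"dp":[0.017,0,0],"dr":[0,0,0],"grip":1},{"dp":[0.017,0,0],"dr":[0,0,0],"grip":1}]' |head -2
python3 wm.py w2.png; python3 d.py .425 .09 .008 103
```

```text
clock: 5.08
clock: 5.33
eef_pos: [0.4255, 0.0856, 0.1956]
[0.4241 0.0886] [0.0578 0.0452] 14.4 (262, 159, 46, 56)
[ 0.423  -0.0111] [0.0556 0.0494] 12.9 (162, 136, 53, 56)
[ 0.4181 -0.1192] [0.0578 0.0549] -4.5 (53, 102, 60, 66)
[0.322  0.2287] [0.7204 0.2759] 66.3 (49, 0, 511, 378)
dp [0.0006, 0.0044, 0.1874] dr [0.0, 0.09, 0.01] | rows>= 4.5 at [0.4263, 0.0858, 0.1954] heading 103.0 open 0.0852 F [1.1, -0.3, 0.3] t 5.38 j7 1.41
```

View pics/w2.png

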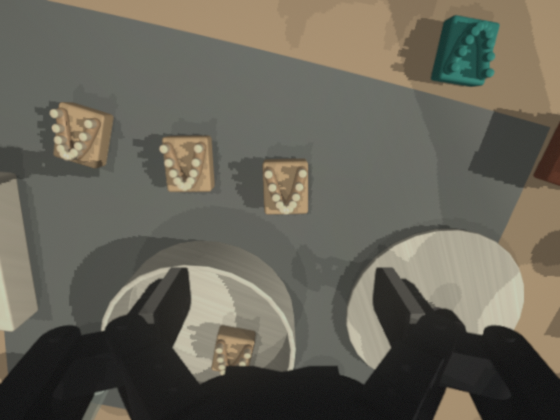

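The picture shows model 2 upright at (285,187), models 3 and 4 at (188,164) and (82,135), and model 1 standing in the pot at (235,350).

```bash

python3 -m inch '[{"dp":[0.001,0.003,0.04],"dr":[0,0,-1],"grip":1},{"dp":[0.001,0.003,0.08],"dr":[0,0,-1],"grip":1},{"dp":[0.001,0.003,0.12],"dr":[0,0,-1],"grip":1},{"dp":[0.001,0.003,0.155],"dr":[0,0,-1],"grip":1},{"dp":[0.001,0.003,0.175],"dr":[0,0,-1],"grip":1}]' 40 |head -2
python3 -m inch '[{"dp":[0,0,0.013],"dr":[0,0,0],"grip":1},{"dp":[0,0,0.013],"dr":[0,0,0],"grip":0.3},{"dp":[0,0,0.013],"dr":[0,0,0],"grip":0.3},{"dp":[0,0,0.013],"dr":[0,0,0],"grip":0.3},{"dp":[0,0,0.013],"dr":[0,0,0],"grip":0.3}]' 40
python3 -m inch '[{"dp":[0,0,-0.04],"dr":[0,0,0],"grip":0.3},{"dp":[0,0,-0.08],"dr":[0,0,0],"grip":0.3},{"dp":[0,0,-0.11],"dr":[0,0,0],"grip":0.3},{"dp":[0,0,-0.11],"dr":[0,0,0],"grip":0.3}]'
python3 d.py .5836 .0742 .115 90
```

```text
clock: 5.8
eef_pos: [0.4235, 0.0881, 0.0163]
clock: 6.22
eef_pos: [0.4248, 0.0885, 0.0079]
tcp_rot: [-0.122, 0.993, 0.0, 0.001]
ft_force: [-0.4, -0.5, 0.0]
opening: 0.045
gripper_force: 40.9
clock: 6.55
eef_pos: [0.4266, 0.0889, 0.1226]
tcp_rot: [-0.122, 0.993, 0.001, 0.004]
ft_force: [2.0, 1.0, -0.1]
opening: 0.0449
gripper_force: 41.7
dp [-0.1487, -0.0522, 0.0089] dr [0.08, 0.5, 13.97] | rows>= 3.8 at [0.4266, 0.0889, 0.1226] heading 104.0 open 0.0449 F [2.0, 1.0, -0.1] t 6.55 j7 1.38
```

```bash

python3 -m inch '[{"dp":[-0.038,-0.013,0],"dr":[0,0,4],"grip":0.3},{"dp":[-0.076,-0.026,0],"dr":[0,0,8],"grip":0.3},{"dp":[-0.112,-0.039,0],"dr":[0,0,14],"grip":0.3},{"dp":[-0.145,-0.051,0],"dr":[0,0,14],"grip":0.3},{"dp":[-0.145,-0.051,0],"dr":[0,0,14],"grip":0.3}]'|head -2
python3 -m inch '[{"dp":[0,0,0.04],"dr":[0,0,0],"grip":0.3},{"dp":[0,0,0.065],"dr":[0,0,0],"grip":0.3},{"dp":[0,0,0.08],"dr":[0,0,0],"grip":0.3},{"dp":[0,0,0.08],"dr":[0,0,0],"grip":0.3}]' |head -2
python3 d.py .580 .0742 .0145 90
```

```text
clock: 6.97
eef_pos: [0.5828, 0.073, 0.1179]
clock: 7.3
eef_pos: [0.5754, 0.0737, 0.0347]
dp [-0.0046, 0.0005, 0.0202] dr [-0.03, -0.19, 0.03] | rows>= 0.5 at [0.5754, 0.0737, 0.0347] heading 90.0 open 0.0448 F [-0.5, 0.7, -1.0] t 7.3 j7 1.3
```

```bash

python3 -m inch '[{"dp":[-0.002,0,0.01],"dr":[0,0,0],"grip":0.3},{"dp":[-0.002,0,0.02],"dr":[0,0,0],"grip":0.3},{"dp":[-0.002,0,0.02],"dr":[0,0,0],"grip":0.3},{"dp":[-0.002,0,0.02],"dr":[0,0,0],"grip":0.7},{"dp":[-0.002,0,0.02],"dr":[0,0,0],"grip":0.7}]'
python3 -m inch '[{"dp":[0,0,0],"dr":[0,0,0],"grip":0.7},{"dp":[0,0,-0.04],"dr":[0,0,0],"grip":0.7},{"dp":[0,0,-0.08],"dr":[0,0,0],"grip":1},{"dp":[0,0,-0.12],"dr":[0,0,0],"grip":1},{"dp":[0,0,-0.16],"dr":[0,0,0],"grip":1}]' |head -2
python3 d.py .423 -.011 .2 103
```

```text
clock: 7.72
eef_pos: [0.5793, 0.0741, 0.0175]
tcp_rot: [-0.0, 1.0, 0.0, 0.0]
ft_force: [0.2, 0.0, 0.6]
opening: 0.0599
gripper_force: 0.0
clock: 8.13
eef_pos: [0.5786, 0.0739, 0.1792]
dp [0.1557, -0.0849, -0.0208] dr [0.0, 0.03, -12.98] | rows>= 4.3 at [0.5786, 0.0739, 0.1792] heading 90.0 open 0.0851 F [0.7, 0.5, 0.0] t 8.13 j7 1.32
```

```bash

python3 -m inch '[{"dp":[0.037,-0.02,0],"dr":[0,0,-3],"grip":1},{"dp":[0.074,-0.04,-0.01],"dr":[0,0,-7],"grip":1},{"dp":[0.11,-0.06,-0.02],"dr":[0,0,-13],"grip":1},{"dp":[0.146,-0.08,-0.02],"dr":[0,0,-13],"grip":1},{"dp":[0.156,-0.085,-0.02],"dr":[0,0,-13],"grip":1}]' |head -1
python3 -m inch '[{"dp":[0,0,0],"dr":[0,0,0],"grip":1},{"dp":[0,0,0],"dr":[0,0,0],"grip":1}]' |head -2
python3 wm.py w3.png; python3 d.py .423 -.011 .008 103
```

```text
clock: 8.55
clock: 8.72
eef_pos: [0.4231, -0.0114, 0.1977]
[0.598  0.0733] [0.1076 0.05  ] 0.2 (288, 299, 58, 71)
[ 0.4231 -0.0134] [0.057  0.0459] 13.3 (257, 159, 46, 55)
[ 0.4181 -0.1218] [0.0574 0.0487] -4.9 (148, 126, 58, 65)
[ 0.3416 -0.0405] [0.5789 0.1791] -77.0 (0, 0, 560, 192)
dp [0.001, 0.0, 0.1895] dr [-0.01, 0.1, 0.01] | rows>= 4.5 at [0.4236, -0.0109, 0.1975] heading 103.0 open 0.0855 F [0.1, -0.6, 0.5] t 8.77 j7 1.64
```

```bash

python3 -m inch '[{"dp":[0.001,-0.002,0.04],"dr":[0,0,0],"grip":1},{"dp":[0.001,-0.002,0.08],"dr":[0,0,0],"grip":1},{"dp":[0.001,-0.002,0.12],"dr":[0,0,0],"grip":1},{"dp":[0.001,-0.002,0.155],"dr":[0,0,0],"grip":1},{"dp":[0.001,-0.002,0.175],"dr":[0,0,0],"grip":1}]' 40 |head -2
python3 -m inch '[{"dp":[0,0,0.014],"dr":[0,0,0],"grip":1},{"dp":[0,0,0.014],"dr":[0,0,0],"grip":0.3},{"dp":[0,0,0.014],"dr":[0,0,0],"grip":0.3},{"dp":[0,0,0.014],"dr":[0,0,0],"grip":0.3},{"dp":[0,0,0.014],"dr":[0,0,0],"grip":0.3}]' 40
python3 -m inch '[{"dp":[0,0,-0.04],"dr":[0,0,0],"grip":0.3},{"dp":[0,0,-0.08],"dr":[0,0,0],"grip":0.3},{"dp":[0,0,-0.11],"dr":[0,0,0],"grip":0.3},{"dp":[0,0,-0.11],"dr":[0,0,0],"grip":0.3}]'
python3 d.py .643 -.0018 .115 90
```

```text
clock: 9.18
eef_pos: [0.4219, -0.0125, 0.0184]
clock: 9.6
eef_pos: [0.4233, -0.013, 0.0089]
tcp_rot: [-0.113, 0.994, 0.0, 0.001]
ft_force: [-0.6, 0.5, -0.5]
opening: 0.0449
gripper_force: 40.8
clock: 9.93
eef_pos: [0.4251, -0.0132, 0.1236]
tcp_rot: [-0.113, 0.994, -0.0, 0.004]
ft_force: [1.4, -0.1, 0.6]
opening: 0.0454
gripper_force: 41.8
dp [-0.2148, -0.0378, 0.0105] dr [-0.03, 0.51, 12.98] | rows>= 5.2 at [0.4251, -0.0132, 0.1236] heading 103.0 open 0.0454 F [1.4, -0.1, 0.6] t 9.93 j7 1.61
```

```bash

python3 -m inch '[{"dp":[-0.04,-0.007,0],"dr":[0,0,3],"grip":0.3},{"dp":[-0.08,-0.014,0],"dr":[0,0,7],"grip":0.3},{"dp":[-0.12,-0.021,0],"dr":[0,0,13],"grip":0.3},{"dp":[-0.16,-0.028,0],"dr":[0,0,13],"grip":0.3},{"dp":[-0.2,-0.035,0],"dr":[0,0,13],"grip":0.3}]'|head -1
python3 -m inch '[{"dp":[-0.015,0,0],"dr":[0,0,0],"grip":0.3},{"dp":[-0.015,0,0],"dr":[0,0,0],"grip":0.3},{"dp":[-0.015,0,0.04],"dr":[0,0,0],"grip":0.3},{"dp":[-0.015,0,0.07],"dr":[0,0,0],"grip":0.3},{"dp":[-0.015,0,0.08],"dr":[0,0,0],"grip":0.3}]' |head -2
python3 d.py .643 -.0018 .0155 90
```

```text
clock: 10.35
clock: 10.77
eef_pos: [0.6379, -0.0022, 0.0349]
dp [-0.0052, 0.0004, 0.0194] dr [-0.0, -0.23, 0.03] | rows>= 0.5 at [0.6379, -0.0022, 0.0349] heading 90.0 open 0.045 F [0.2, 0.6, -1.7] t 10.77 j7 1.46
```

```bash

python3 -m inch '[{"dp":[-0.002,0,0.01],"dr":[0,0,0],"grip":0.3},{"dp":[-0.002,0,0.02],"dr":[0,0,0],"grip":0.3},{"dp":[-0.002,0,0.022],"dr":[0,0,0],"grip":0.3},{"dp":[-0.002,0,0.022],"dr":[0,0,0],"grip":0.3},{"dp":[-0.002,0,0.022],"dr":[0,0,0],"grip":0.7}]'
python3 -m inch '[{"dp":[0,0,0],"dr":[0,0,0],"grip":0.7},{"dp":[0,0,0],"dr":[0,0,0],"grip":0.7},{"dp":[0,0,-0.04],"dr":[0,0,0],"grip":0.7},{"dp":[0,0,-0.08],"dr":[0,0,0],"grip":1},{"dp":[0,0,-0.12],"dr":[0,0,0],"grip":1}]' |head -2
python3 d.py .418 -.122 .2 87
```

```text
clock: 11.18
eef_pos: [0.6428, -0.0023, 0.0169]
tcp_rot: [-0.0, 1.0, 0.0, 0.001]
ft_force: [-0.4, 0.2, 1.0]
opening: 0.0554
gripper_force: 0.0
clock: 11.6
eef_pos: [0.6418, -0.0023, 0.1375]
dp [0.2239, -0.1196, -0.0624] dr [-0.0, -0.03, 3.02] | rows>= 6.3 at [0.6418, -0.0023, 0.1375] heading 90.0 open 0.0811 F [1.2, 0.2, 1.0] t 11.6 j7 1.47
```

```bash

python3 -m inch '[{"dp":[0.032,-0.017,-0.015],"dr":[0,0,1],"grip":1},{"dp":[0.066,-0.034,-0.03],"dr":[0,0,2],"grip":1},{"dp":[0.1,-0.05,-0.045],"dr":[0,0,3],"grip":1},{"dp":[0.135,-0.068,-0.06],"dr":[0,0,3],"grip":1},{"dp":[0.17,-0.09,-0.062],"dr":[0,0,3],"grip":1}]' |head -1
python3 -m inch '[{"dp":[0.035,-0.019,0],"dr":[0,0,0],"grip":1},{"dp":[0.051,-0.032,0],"dr":[0,0,0],"grip":1},{"dp":[0.051,-0.032,0],"dr":[0,0,0],"grip":1},{"dp":[0.051,-0.032,0],"dr":[0,0,0],"grip":1}]' |head -2
python3 wm.py w4.png; python3 d.py .418 -.122 .008 90
```

```text
clock: 12.02
clock: 12.35
eef_pos: [0.4196, -0.1221, 0.1987]
[0.5704 0.078 ] [0.0812 0.0502] 50.9 (430, 283, 51, 49)
[ 0.4181 -0.1237] [0.0572 0.0455] -4.3 (258, 158, 46, 55)
[ 0.3315 -0.1693] [0.6345 0.2658] -80.7 (0, 0, 560, 281)
dp [0.0026, -0.0006, 0.1904] dr [-0.0, 0.1, -3.0] | rows>= 4.6 at [0.4204, -0.1215, 0.1985] heading 87.0 open 0.0855 F [0.3, 0.0, 0.3] t 12.4 j7 1.67
```

View pics/w4.png

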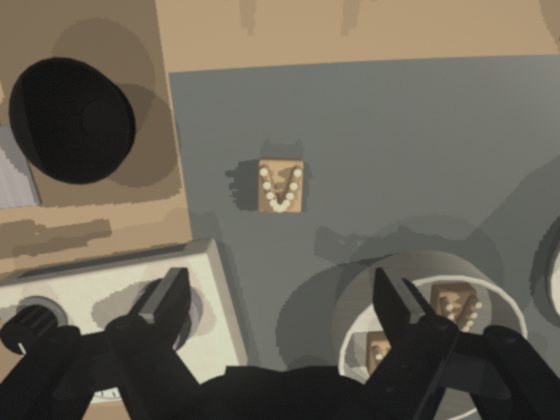

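Model 4 stands upright at (281,186), alone on the mat. The rectangle fits its size, so I grasp it next.

```bash

python3 -m inch '[{"dp":[0.002,-0.002,0.04],"dr":[0,0,1],"grip":1},{"dp":[0.002,-0.002,0.08],"dr":[0,0,1],"grip":1},{"dp":[0.002,-0.002,0.12],"dr":[0,0,1],"grip":1},{"dp":[0.002,-0.002,0.155],"dr":[0,0,1],"grip":1},{"dp":[0.002,-0.002,0.175],"dr":[0,0,1],"grip":1}]' 40 |head -2
python3 -m inch '[{"dp":[0,0,0.015],"dr":[0,0,0],"grip":1},{"dp":[0,0,0.015],"dr":[0,0,0],"grip":0.3},{"dp":[0,0,0.015],"dr":[0,0,0],"grip":0.3},{"dp":[0,0,0.015],"dr":[0,0,0],"grip":0.3},{"dp":[0,0,0.015],"dr":[0,0,0],"grip":0.3}]' 40
python3 -m inch '[{"dp":[0,0,-0.04],"dr":[0,0,0],"grip":0.3},{"dp":[0,0,-0.08],"dr":[0,0,0],"grip":0.3},{"dp":[0,0,-0.11],"dr":[0,0,0],"grip":0.3},{"dp":[0,0,-0.11],"dr":[0,0,0],"grip":0.3}]'
python3 d.py .580 -.0018 .115 90
```

```text
clock: 12.82
eef_pos: [0.4174, -0.1223, 0.0195]
clock: 13.23
eef_pos: [0.4186, -0.1233, 0.009]
tcp_rot: [0.035, 0.999, -0.0, 0.001]
ft_force: [0.3, -1.1, -0.8]
opening: 0.0447
gripper_force: 40.9
clock: 13.57
eef_pos: [0.4203, -0.124, 0.1237]
tcp_rot: [0.035, 0.999, -0.001, 0.004]
ft_force: [2.4, -0.8, 0.1]
opening: 0.0451
gripper_force: 41.9
dp [-0.1507, 0.133, 0.0099] dr [-0.07, 0.5, -4.0] | rows>= 4.8 at [0.4203, -0.124, 0.1237] heading 86.0 open 0.0451 F [2.4, -0.8, 0.1] t 13.57 j7 1.66
```

```bash

python3 -m inch '[{"dp":[-0.03,0.026,0],"dr":[0,0,-1],"grip":0.3},{"dp":[-0.06,0.053,0],"dr":[0,0,-2],"grip":0.3},{"dp":[-0.09,0.08,0],"dr":[0,0,-4],"grip":0.3},{"dp":[-0.12,0.106,0],"dr":[0,0,-4],"grip":0.3},{"dp":[-0.15,0.132,0],"dr":[0,0,-4],"grip":0.3}]'|head -1
python3 -m inch '[{"dp":[0,0.001,0],"dr":[0,0,0],"grip":0.3},{"dp":[0,0.001,0],"dr":[0,0,0],"grip":0.3},{"dp":[0,0.001,0.04],"dr":[0,0,0],"grip":0.3},{"dp":[0,0.001,0.07],"dr":[0,0,0],"grip":0.3},{"dp":[0,0.001,0.08],"dr":[0,0,0],"grip":0.3}]' |head -2
python3 d.py .580 -.0018 .0155 90
```

```text
clock: 13.98
clock: 14.4
eef_pos: [0.5742, -0.0019, 0.0352]
dp [-0.0059, 0.0001, 0.0197] dr [-0.03, -0.21, -0.01] | rows>= 0.5 at [0.5742, -0.0019, 0.0352] heading 90.0 open 0.0445 F [-1.4, -0.2, -1.7] t 14.4 j7 1.46
```

```bash

python3 -m inch '[{"dp":[-0.002,0,0.01],"dr":[0,0,0],"grip":0.3},{"dp":[-0.002,0,0.02],"dr":[0,0,0],"grip":0.3},{"dp":[-0.002,0,0.022],"dr":[0,0,0],"grip":0.3},{"dp":[-0.002,0,0.022],"dr":[0,0,0],"grip":0.3},{"dp":[-0.002,0,0.022],"dr":[0,0,0],"grip":0.7}]'
python3 -m inch '[{"dp":[0,0,0],"dr":[0,0,0],"grip":0.7},{"dp":[0,0,0],"dr":[0,0,0],"grip":0.7},{"dp":[0,0,-0.04],"dr":[0,0,0],"grip":0.7},{"dp":[0,0,-0.08],"dr":[0,0,0],"grip":1},{"dp":[0,0,-0.12],"dr":[0,0,0],"grip":1}]' |head -2
python3 -m inch '[{"dp":[0.02,0.03,-0.02],"dr":[0,0,0],"grip":1},{"dp":[0.04,0.06,-0.04],"dr":[0,0,0],"grip":1},{"dp":[0.06,0.08,-0.06],"dr":[0,0,0],"grip":1},{"dp":[0.08,0.11,-0.06],"dr":[0,0,0],"grip":1},{"dp":[0.09,0.14,-0.06],"dr":[0,0,0],"grip":1}]' |head -2
python3 -m inch '[{"dp":[0,0,0],"dr":[0,0,0],"grip":1},{"dp":[0,0,0],"dr":[0,0,0],"grip":1}]' |head -2
python3 - <<'E'
from h import *
c=cam("top");save(c,"top1.png")
f=c["frame"];a=cv2.resize(f[90:290,130:430],(600,400))
cv2.imwrite("pics/top1c.png",a[:,:,::-1])
E
python3 d.py .5365 .302 .2 90
```

```text
clock: 14.82
eef_pos: [0.579, -0.0012, 0.0168]
tcp_rot: [-0.0, 1.0, 0.0, 0.001]
ft_force: [-0.7, -0.1, -0.5]
opening: 0.0558
gripper_force: 0.0
clock: 15.23
eef_pos: [0.578, -0.0012, 0.1375]
clock: 15.65
eef_pos: [0.487, 0.1397, 0.1976]
clock: 15.82
eef_pos: [0.4879, 0.1405, 0.1965]
dp [-0.0483, 0.1628, -0.0036] dr [0.01, 0.05, 0.08] | rows>= 4.1 at [0.4884, 0.1391, 0.1963] heading 90.1 open 0.0855 F [-1.1, -0.8, 0.3] t 15.87 j7 1.16
```

View pics/top1c.png

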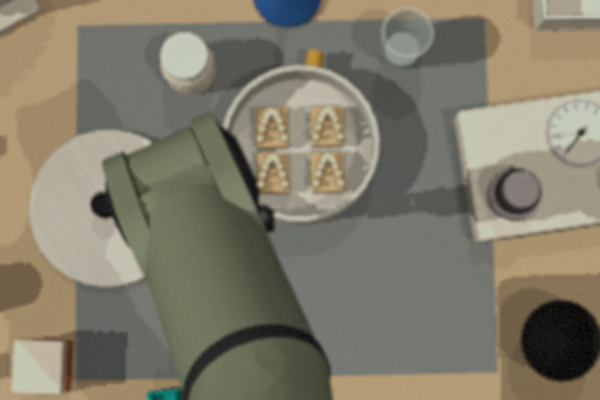

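All four models stand teeth up in the pot, at crop pixels (272,127), (327,127), (272,172) and (327,172), clear of the wall. The cover is still at (100,207). Next I hover over it and measure.

```bash

python3 -m inch '[{"dp":[-0.01,0.038,0],"dr":[0,0,0],"grip":1},{"dp":[-0.02,0.076,0],"dr":[0,0,0],"grip":1},{"dp":[-0.03,0.114,0],"dr":[0,0,0],"grip":1},{"dp":[-0.04,0.15,0],"dr":[0,0,0],"grip":1},{"dp":[-0.047,0.163,0],"dr":[0,0,0],"grip":1}]' |head -1
python3 -m inch '[{"dp":[0,0,0],"dr":[0,0,0],"grip":1},{"dp":[0,0,0],"dr":[0,0,0],"grip":1}]' |head -2
python3 - <<'E'
from h import *
import pickle
c=cam("wrist");save(c,"w5.png");pickle.dump(c,open("w5.pkl","wb"))
print(proj(c,[[.5365,.302,.04],[.5365,.302,.053],[.5365,.302,.015]]).round().tolist())
E
python3 d.py .5365 .302 .021 90
```

```text
clock: 16.28
clock: 16.45
eef_pos: [0.5358, 0.3011, 0.1953]
[[283.0, 193.0], [283.0, 197.0], [283.0, 187.0]]
dp [-0.0008, 0.0019, 0.1745] dr [-0.06, -0.02, -0.07] | rows>= 4.2 at [0.5358, 0.3003, 0.1955] heading 89.9 open 0.0858 F [0.2, -1.2, 0.4] t 16.5 j7 0.94
```

View pics/w5.png

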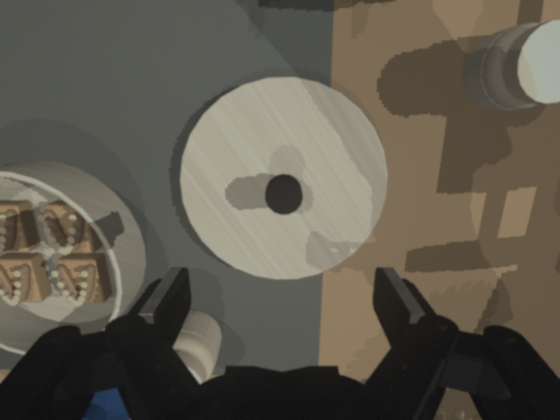

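The black knob is at (284,194), within a pixel or two of the expected position. I grasp it.

```bash

python3 -m inch '[{"dp":[-0.001,0.002,0.04],"dr":[0,0,0],"grip":1},{"dp":[-0.001,0.002,0.08],"dr":[0,0,0],"grip":1},{"dp":[-0.001,0.002,0.12],"dr":[0,0,0],"grip":1},{"dp":[-0.001,0.002,0.15],"dr":[0,0,0],"grip":1},{"dp":[-0.001,0.002,0.166],"dr":[0,0,0],"grip":1}]' 60 |head -2
python3 -m inch '[{"dp":[0,0,0.007],"dr":[0,0,0],"grip":1},{"dp":[0,0,0.007],"dr":[0,0,0],"grip":0.2},{"dp":[0,0,0.007],"dr":[0,0,0],"grip":0.2},{"dp":[0,0,0.007],"dr":[0,0,0],"grip":0.2},{"dp":[0,0,0.007],"dr":[0,0,0],"grip":0.2}]' 60
python3 -m inch '[{"dp":[0,0,0.007],"dr":[0,0,0],"grip":0.2},{"dp":[0,0,0.007],"dr":[0,0,0],"grip":0.2}]'
python3 d.py .6136 .0362 .075 90
```

```text
clock: 16.92
eef_pos: [0.5352, 0.3009, 0.0264]
clock: 17.33
eef_pos: [0.5371, 0.304, 0.0244]
tcp_rot: [0.0, 1.0, 0.001, 0.001]
ft_force: [-0.2, 0.2, -1.3]
opening: 0.0386
gripper_force: 0.0
clock: 17.5
eef_pos: [0.5384, 0.3043, 0.0179]
tcp_rot: [0.0, 1.0, 0.001, 0.002]
ft_force: [2.7, -1.5, 14.0]
opening: 0.0348
gripper_force: 63.4
dp [-0.0755, -0.2679, -0.0573] dr [0.11, 0.24, -0.01] | rows>= 6.8 at [0.5384, 0.3043, 0.0179] heading 90.0 open 0.0348 F [2.7, -1.5, 14.0] t 17.5 j7 0.92
```

```bash

python3 -m inch '[{"dp":[0,0,-0.02],"dr":[0,0,0],"grip":0.2},{"dp":[0,0,-0.05],"dr":[0,0,0],"grip":0.2},{"dp":[0,0,-0.08],"dr":[0,0,0],"grip":0.2},{"dp":[0,0,-0.11],"dr":[0,0,0],"grip":0.2},{"dp":[0,0,-0.125],"dr":[0,0,0],"grip":0.2}]' |head -2
python3 -m inch '[{"dp":[0,0,0],"dr":[0,0,0],"grip":0.2},{"dp":[0,0,0],"dr":[0,0,0],"grip":0.2}]'
python3 d.py .6136 .0362 .135 90
```

```text
clock: 17.92
eef_pos: [0.5373, 0.3043, 0.1449]
clock: 18.08
eef_pos: [0.5366, 0.3039, 0.1415]
tcp_rot: [-0.0, 1.0, 0.0, 0.001]
ft_force: [-0.6, -0.4, -4.5]
opening: 0.0344
gripper_force: 61.5
dp [-0.077, -0.2677, 0.0064] dr [0.05, 0.08, 0.02] | rows>= 6.7 at [0.5366, 0.3039, 0.1415] heading 90.0 open 0.0344 F [-0.6, -0.4, -4.5] t 18.08 j7 0.93
```

```bash

python3 -m inch '[{"dp":[-0.007,-0.025,0],"dr":[0,0,0],"grip":0.2},{"dp":[-0.016,-0.055,0],"dr":[0,0,0],"grip":0.2},{"dp":[-0.026,-0.09,0],"dr":[0,0,0],"grip":0.2},{"dp":[-0.036,-0.125,0],"dr":[0,0,0],"grip":0.2},{"dp":[-0.046,-0.16,0],"dr":[0,0,0],"grip":0.2}]' |head -1
python3 -m inch '[{"dp":[-0.01,-0.035,0],"dr":[0,0,0],"grip":0.2},{"dp":[-0.019,-0.067,0],"dr":[0,0,0],"grip":0.2},{"dp":[-0.027,-0.094,0],"dr":[0,0,0],"grip":0.2},{"dp":[-0.031,-0.108,0],"dr":[0,0,0],"grip":0.2},{"dp":[-0.031,-0.108,0],"dr":[0,0,0],"grip":0.2}]' |head -1
python3 -m inch '[{"dp":[0,0,0],"dr":[0,0,0],"grip":0.2},{"dp":[0,0,0],"dr":[0,0,0],"grip":0.2},{"dp":[0,0,0],"dr":[0,0,0],"grip":0.2}]'
python3 - <<'E'
from h import *
c=cam("scene");save(c,"s1.png");cv2.imwrite("pics/s1c.png",cv2.resize(c["frame"][150:330,150:390],(720,540))[:,:,::-1])
w=cam("wrist");save(w,"w6.png")
E
python3 d.py .6136 .0362 .075 90
```

```text
clock: 18.5
clock: 18.92
clock: 19.17
eef_pos: [0.6129, 0.0373, 0.1402]
tcp_rot: [-0.001, 1.0, 0.0, -0.0]
ft_force: [0.2, 0.2, -4.6]
opening: 0.0341
gripper_force: 61.4
dp [-0.0005, -0.0008, 0.0656] dr [0.01, -0.02, 0.11] | rows>= 1.6 at [0.6131, 0.037, 0.1406] heading 90.1 open 0.0346 F [-0.6, 1.4, -3.7] t 19.27 j7 1.39
```

View pics/w6.png

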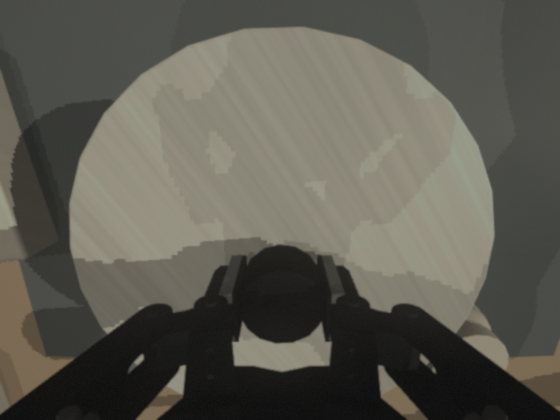

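The cover fills the view, with its plate edge running from (70,215) to (493,220) and the knob centred in the fingers at (285,295). A circle fit will check its centre and level before I lower it.

```bash
python3 - <<'E'
from h import *
from scipy.optimize import least_squares
w=cam("wrist");s=sense();tc=np.array(s["eef_pos"]);g=cv2.GaussianBlur(cv2.cvtColor(w["frame"],cv2.COLOR_RGB2GRAY),(5,5),0)
pts=[]
for a in np.radians(np.arange(-172,-8,2)):
    rr=np.arange(150,255);v=cv2.remap(g,(283+rr*np.cos(a)).astype(np.float32)[None],(240+rr*np.sin(a)).astype(np.float32)[None],1)[0].astype(float)
    d=v[4:]-v[:-4];i=d.argmin()
    if d[i]<-25: pts.append((283+(rr[i]+2)*np.cos(a),240+(rr[i]+2)*np.sin(a)))
o,d=ray(w,pts)
def res(p): # plane z = tc_z-.003+p2 + tx*(x)+ty*(y)
    n=np.array([-p[3],-p[4],1]);c=np.array([p[0],p[1],p[2]]);t=((c-o)@n)/(d@n);P=o+d*t[:,None];return np.linalg.norm(P-c,axis=1)-.109
f=least_squares(res,[tc[0],tc[1],tc[2]-.003,0,0],loss="soft_l1",f_scale=.001)
print(len(pts),"centre-tcp",(f.x[:3]-tc).round(4),"tilt",f.x[3:].round(4),"rms",np.sqrt(np.median(res(f.x)**2)).round(5),tc.round(4))
E
```

```text
82 centre-tcp [-0.0006  0.0002 -0.0102] tilt [-0.1351 -0.0078] rms 0.00075 [0.6132 0.0368 0.1407]
```

View pics/s1c.png

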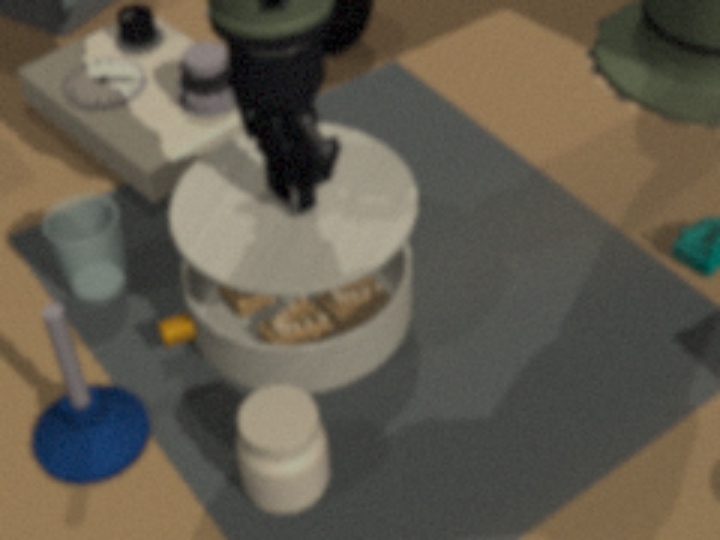

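```bash
python3 - <<'E'
from h import *
from scipy.optimize import least_squares
c=capture("scene");c["c2w"]=np.linalg.inv(np.array(c["world_to_cam"]));s=sense();tc=np.array(s["eef_pos"])
q=np.array([(172,195),(345,126),(385,143),(410,175),(418,203),(405,240),(370,270),(330,285),(290,292),(240,280),(195,250),(175,225)],float)
low=q[:,1]>220
uv=np.c_[150+q[:,0]/3,150+q[:,1]/3];o,d=ray(c,uv)
for th in(0,.007):
    def res(p):
        n=np.array([-p[3],-p[4],1]);ce=np.array([p[0],p[1],p[2]]);t=((ce-n*np.where(low,th,0)[:,None]-o)*n).sum(1)/(d@n);P=o+d*t[:,None]-(ce-n*np.where(low,th,0)[:,None]);return np.r_[np.linalg.norm(P,axis=1)-.109,(p[:2]-tc[:2])*.5]
    f=least_squares(res,[tc[0],tc[1],tc[2]-.003,0,0]);print(th,(f.x[:3]-tc).round(4),f.x[3:].round(3),np.abs(f.fun).max().round(4))
E
```

```text
0 [-0.0076 -0.0003 -0.0032] [ 0.053 -0.065] 0.0038
0.007 [-0.0083 -0.0014 -0.0006] [ 0.079 -0.045] 0.0042
```

```bash
python3 - <<'E'
from h import *
from scipy.optimize import least_squares
w=cam("wrist");s=sense();tc=np.array(s["eef_pos"]);g=cv2.GaussianBlur(cv2.cvtColor(w["frame"],cv2.COLOR_RGB2GRAY),(5,5),0)
pts=[]
for a in np.radians(np.arange(-172,-8,2)):
    rr=np.arange(150,255);v=cv2.remap(g,(283+rr*np.cos(a)).astype(np.float32)[None],(240+rr*np.sin(a)).astype(np.float32)[None],1)[0].astype(float)
    d=v[4:]-v[:-4];i=d.argmin()
    if d[i]<-25: pts.append((283+(rr[i]+2)*np.cos(a),240+(rr[i]+2)*np.sin(a)))
o,d=ray(w,pts)
def fit(zo,fx):
    def res(p):
        c=tc+[fx if fx is not None else p[2],p[3],zo];n=np.array([-p[0],-p[1],1]);t=((c-o)@n)/(d@n);P=o+d*t[:,None];return np.linalg.norm(P-c,axis=1)-.109
    f=least_squares(res,[0,0,0,0],loss="soft_l1",f_scale=.001);return f.x.round(4),np.median(abs(res(f.x))).round(5)
for zo in(-.010,-.005,-.002,.001):print(zo,*fit(zo,None),*fit(zo,0.))
E
```

```text
-0.01 [-0.1331 -0.0077 -0.0006  0.0002] 0.00075 [-1.503e-01 -6.200e-03  2.000e-03  1.000e-04] 0.00065
-0.005 [-0.0211 -0.0009 -0.0015 -0.    ] 0.00064 [-0.0611  0.002   0.     -0.0001] 0.00056
-0.002 [ 0.0337  0.0486 -0.0022 -0.0024] 0.00073 [-0.0255  0.0614 -0.9998 -0.0026] 0.00073
0.001 [ 0.0664  0.145  -0.0029 -0.0075] 0.00137 [-0.0021  0.1287 -0.0156 -0.0056] 0.00108
```

With the plate at its expected height the fit gives a level cover, centred within 2 mm. I lower it.

```bash

python3 -m inch '[{"dp":[-0.0005,-0.0007,0.015],"dr":[0,0,0],"grip":0.2},{"dp":[-0.0005,-0.0007,0.03],"dr":[0,0,0],"grip":0.2},{"dp":[-0.0005,-0.0007,0.045],"dr":[0,0,0],"grip":0.2},{"dp":[-0.0005,-0.0007,0.056],"dr":[0,0,0],"grip":0.2},{"dp":[-0.0005,-0.0007,0.06],"dr":[0,0,0],"grip":0.2}]' |grep -E "eef|ft"
python3 -m inch '[{"dp":[0,0,0.003],"dr":[0,0,0],"grip":0.2},{"dp":[0,0,0.006],"dr":[0,0,0],"grip":0.2},{"dp":[0,0,0.006],"dr":[0,0,0],"grip":0.2}]' |grep -E "eef|ft"
```

```text
eef_pos: [0.6131, 0.0353, 0.0792]
ft_force: [0.2, 0.0, -3.1]
eef_pos: [0.614, 0.0352, 0.0748]
ft_force: [0.3, 0.2, -4.7]
```

```bash

python3 -m inch '[{"dp":[0,0,0.002],"dr":[0,0,0],"grip":0.2},{"dp":[0,0,0.003],"dr":[0,0,0],"grip":0.2},{"dp":[0,0,0.004],"dr":[0,0,0],"grip":0.2},{"dp":[0,0,0.004],"dr":[0,0,0],"grip":0.2}]' |grep -E "eef|ft|open"
python3 -m inch '[{"dp":[0,0,0],"dr":[0,0,0],"grip":0.6},{"dp":[0,0,0],"dr":[0,0,0],"grip":0.6},{"dp":[0,0,0],"dr":[0,0,0],"grip":0.6},{"dp":[0,0,0],"dr":[0,0,0],"grip":0.8},{"dp":[0,0,0],"dr":[0,0,0],"grip":0.8}]' |grep -E "eef|ft|open"
python3 -m inch '[{"dp":[0,0,-0.03],"dr":[0,0,0],"grip":0.8},{"dp":[0,0,-0.07],"dr":[0,0,0],"grip":1},{"dp":[0,0,-0.1],"dr":[0,0,0],"grip":1},{"dp":[0,0,-0.12],"dr":[0,0,0],"grip":1},{"dp":[0,0,-0.12],"dr":[0,0,0],"grip":1}]' |grep -E "eef|ft|open"
python3 - <<'E'
from h import *
c=cam("wrist");save(c,"w7.png");c=cam("scene");cv2.imwrite("pics/s2c.png",cv2.resize(c["frame"][150:330,150:390],(720,540))[:,:,::-1])
E
```

```text
eef_pos: [0.6142, 0.0351, 0.0719]
ft_force: [-5.9, -0.3, 10.9]
opening: 0.0348
eef_pos: [0.614, 0.0351, 0.0708]
ft_force: [0.5, 0.4, 0.2]
opening: 0.0687
eef_pos: [0.6158, 0.0353, 0.1953]
ft_force: [0.9, -0.6, 0.0]
opening: 0.0855
```

View pics/s2c.png

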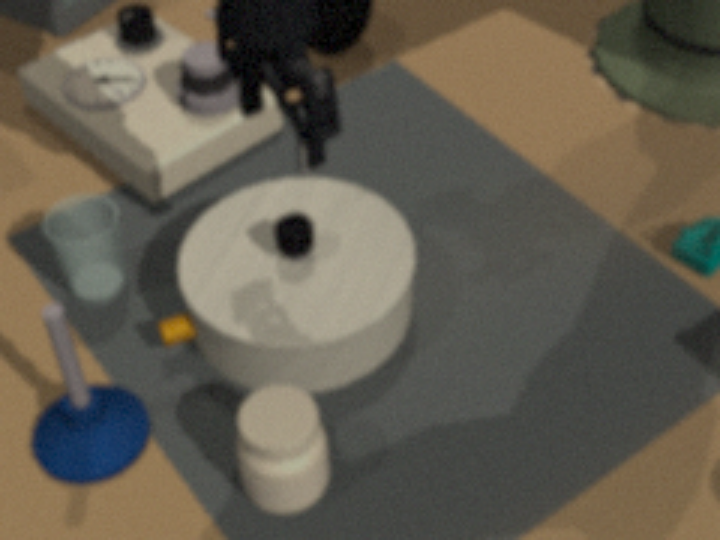

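The cover sits evenly on the pot with its knob at crop (294,235), and contact came at the expected height. Next is the vent column.

```bash

python3 -m inch '[{"dp":[0.01,-0.037,-0.01],"dr":[0,0,0],"grip":1},{"dp":[0.02,-0.075,-0.02],"dr":[0,0,0],"grip":1},{"dp":[0.03,-0.112,-0.03],"dr":[0,0,0],"grip":1},{"dp":[0.04,-0.15,-0.04],"dr":[0,0,0],"grip":1},{"dp":[0.05,-0.185,-0.045],"dr":[0,0,0],"grip":1}]' |head -1
python3 -m inch '[{"dp":[0.01,-0.037,0],"dr":[0,0,0],"grip":1},{"dp":[0.02,-0.075,0],"dr":[0,0,0],"grip":1},{"dp":[0.026,-0.1,0],"dr":[0,0,0],"grip":1},{"dp":[0.026,-0.104,0],"dr":[0,0,0],"grip":1},{"dp":[0.026,-0.104,0],"dr":[0,0,0],"grip":1}]' |head -1
python3 -m inch '[{"dp":[0,0,0],"dr":[0,0,0],"grip":1},{"dp":[0,0,0],"dr":[0,0,0],"grip":1}]' |head -2
python3 - <<'E'
from h import *
import pickle
c=cam("wrist");save(c,"w8.png");pickle.dump(c,open("w8.pkl","wb"))
c=cam("top");cv2.imwrite("pics/t2.png",c["frame"][:,:,::-1]);pickle.dump(c,open("t2.pkl","wb"))
E
python3 d.py .54 -.254 .24 90
```

```text
clock: 21.77
clock: 22.18
clock: 22.35
eef_pos: [0.5384, -0.2522, 0.2351]
dp [-0.0016, -0.0016, -0.0045] dr [0.03, -0.02, 0.13] | rows>= 0.1 at [0.5384, -0.2524, 0.2355] heading 90.1 open 0.0847 F [-0.6, -0.4, -0.1] t 22.45 j7 1.92
```

View pics/w8.png

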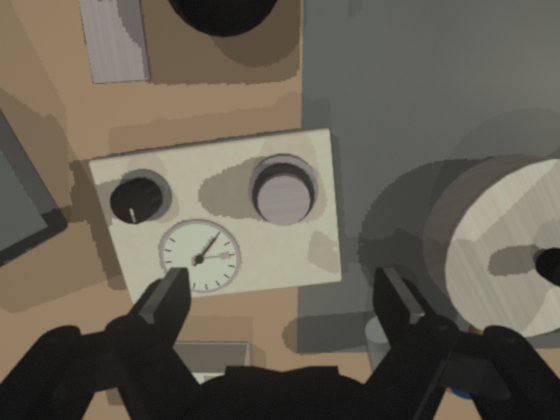

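The unit is in view: vent column with its cap at (285,193), regulator knob at (137,200), gauge at (200,257). The ring's line is hidden on the far side, so I turn the tool to bring the camera round there.

```bash

for i in 1; do
python3 -m inch '[{"dp":[0,0,0],"dr":[0,0,-7],"grip":1},{"dp":[0,0,0],"dr":[0,0,-14],"grip":1},{"dp":[0,0,0],"dr":[0,0,-21],"grip":1},{"dp":[0,0,0],"dr":[0,0,-28],"grip":1},{"dp":[0,0,0],"dr":[0,0,-35],"grip":1}]' |head -1
python3 -m inch '[{"dp":[0,0,0],"dr":[0,0,-7],"grip":1},{"dp":[0,0,0],"dr":[0,0,-14],"grip":1},{"dp":[0,0,0],"dr":[0,0,-21],"grip":1},{"dp":[0,0,0],"dr":[0,0,-28],"grip":1},{"dp":[0,0,0],"dr":[0,0,-35],"grip":1}]' |head -1
python3 -m inch '[{"dp":[0,0,0],"dr":[0,0,-7],"grip":1},{"dp":[0,0,0],"dr":[0,0,-14],"grip":1},{"dp":[0,0,0],"dr":[0,0,-21],"grip":1},{"dp":[0,0,0],"dr":[0,0,-28],"grip":1},{"dp":[0,0,0],"dr":[0,0,-35],"grip":1}]' |head -1
python3 -m inch '[{"dp":[0,0,0],"dr":[0,0,-7],"grip":1},{"dp":[0,0,0],"dr":[0,0,-14],"grip":1},{"dp":[0,0,0],"dr":[0,0,-21],"grip":1},{"dp":[0,0,0],"dr":[0,0,-28],"grip":1},{"dp":[0,0,0],"dr":[0,0,-30],"grip":1}]' |head -1
python3 -m inch '[{"dp":[0,0,0.04],"dr":[0,0,0],"grip":1},{"dp":[0,0,0.06],"dr":[0,0,0],"grip":1},{"dp":[0,0,0.06],"dr":[0,0,0],"grip":1},{"dp":[0,0,0.06],"dr":[0,0,0],"grip":1}]' |head -2
done
python3 - <<'E'
from h import *
import pickle
c=cam("wrist");pickle.dump(c,open("w9.pkl","wb"));f=c["frame"]
u=proj(c,[[.54,-.254,.078]])[0].astype(int);print(u)
x0=max(0,u[0]-120);y0=max(0,u[1]-110);a=cv2.resize(f[y0:y0+200,x0:x0+260],None,fx=3,fy=3,interpolation=2);print(x0,y0);cv2.imwrite("pics/w9c.png",a[:,:,::-1])
E
python3 d.py .54 -.254 .175 225
```

```text
clock: 22.87
clock: 23.28
clock: 23.7
clock: 24.12
clock: 24.45
eef_pos: [0.5204, -0.1635, 0.1057]
[272  87]
152 0
dp [0.0993, -0.0042, -0.0576] dr [2.23, -6.12, -35.79] | rows>= 5.1 at [0.5209, -0.1637, 0.1067] heading -170.8 open 0.0854 F [0.6, 0.7, 0.4] t 24.5 j7 2.48
```

View pics/w9c.png

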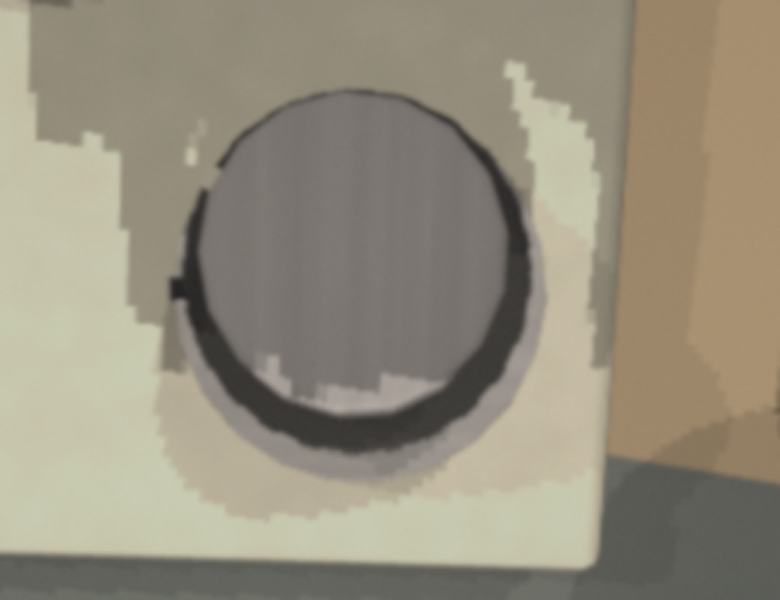

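The crop shows the black ring with a white gap, its line, at crop (212,178). The dark mark of the lower ring is at (178,288). Joint 7 reached its limit during the turn, so I lift away and work out the angles from this picture.

```bash
python3 - <<'E'
from h import *
import pickle
c=pickle.load(open("w9.pkl","rb"));w8=pickle.load(open("w8.pkl","rb"))
ctr9=plane(c,[(152+352/3,250/3)],.104)[0];ctr8=plane(w8,[(284.5,193)],.104)[0];print("cap ctr",ctr9.round(4),ctr8.round(4))
print(tri(w8,(284.5,193),c,(152+352/3,250/3)))
for nm,w,ctr in(("9",c,ctr9),):
  for z in(.078,.086):
    p=plane(w,[(152+212/3,178/3)],z)[0]-ctr;print("white",z,np.hypot(*p[:2]).round(4),np.degrees(np.arctan2(p[1],p[0])).round(1))
  for z in(.06,.065):
    p=plane(w,[(152+178/3,288/3)],z)[0]-ctr;print("dark",z,np.hypot(*p[:2]).round(4),np.degrees(np.arctan2(p[1],p[0])).round(1))
# unit features from w8: knob top (137,200) z .083 ; gauge (200,257.5) z .049
k=plane(w8,[(137,200)],.083)[0];g=plane(w8,[(200,257.5)],.049)[0];print("knob",k.round(4),"gauge",g.round(4))
for a,ua in((k-ctr8,(-10,-150)),(g-ctr8,(70,-105))): print("unit rot",np.degrees(np.arctan2(a[1],a[0])-np.arctan2(ua[1],ua[0])).round(2),np.hypot(*a[:2]).round(4),np.hypot(*ua))
print(np.round(sense()["joint_positions"],3))
E
python3 -m inch '[{"dp":[0,0,-0.03],"dr":[0,0,7],"grip":1},{"dp":[0,0,-0.06],"dr":[0,0,14],"grip":1},{"dp":[0,0,-0.09],"dr":[0,0,21],"grip":1},{"dp":[0,0,-0.11],"dr":[0,0,28],"grip":1},{"dp":[0,0,-0.11],"dr":[0,0,35],"grip":1}]'
python3 d.py .54 -.254 .2 120
```

```text
cap ctr [ 0.5406 -0.2512  0.104 ] [ 0.5327 -0.2496  0.104 ]
(array([ 0.53932718, -0.25170262,  0.08773787]), np.float64(0.006539303144433148))
white 0.078 0.0306 -24.8
white 0.086 0.0283 -22.9
dark 0.06 0.0357 7.2
dark 0.065 0.0347 8.4
knob [ 0.5453 -0.3928  0.083 ] gauge [ 0.6233 -0.3453  0.049 ]
unit rot 8.85 0.1438 150.33296378372907
unit rot 9.73 0.1318 126.19429464123962
[ 1.     1.047 -1.422  1.909  1.195  1.351  2.479]
clock: 24.92
eef_pos: [0.5207, -0.1506, 0.2208]
tcp_rot: [-0.528, 0.847, -0.053, -0.022]
ft_force: [-1.0, 0.1, 0.3]
opening: 0.0856
gripper_force: 0.0
dp [0.0819, -0.0611, 0.0327] dr [-5.33, -4.02, 33.8] | rows>= 4.8 at [0.5207, -0.1506, 0.2208] heading 154.0 open 0.0856 F [-1.0, 0.1, 0.3] t 24.92 j7 2.01
```

```bash

python3 -m inch '[{"dp":[0.016,-0.012,0],"dr":[-1,-1,7],"grip":1},{"dp":[0.032,-0.024,0],"dr":[-2,-2,14],"grip":1},{"dp":[0.048,-0.036,0.01],"dr":[-3,-3,21],"grip":1},{"dp":[0.064,-0.048,0.01],"dr":[-4,-4,27],"grip":1},{"dp":[0.082,-0.061,0.02],"dr":[-5.3,-4,33.8],"grip":1}]' | head -2
python3 d.py .54 -.252 .2 55;python3 -c "
from bench import *
print(sense()['joint_positions'])"
```

```text
clock: 25.33
eef_pos: [0.5392, -0.2546, 0.2096]
dp [-0.002, 0.0018, 0.0096] dr [0.06, -0.2, 65.02] | rows>= 9.1 at [0.5392, -0.2546, 0.2096] heading 120.0 open 0.0855 F [0.1, 0.5, 0.0] t 25.33 j7 1.75
[ 1.11852258  0.85235021 -1.31426042  1.65806066  0.84823535  1.32321944
  1.74714135]
```

```bash

python3 -m inch '[{"dp":[0,0,0],"dr":[0,0,7],"grip":1},{"dp":[0,0,0],"dr":[0,0,14],"grip":1},{"dp":[0,0,0],"dr":[0,0,21],"grip":1},{"dp":[0,0,0],"dr":[0,0,28],"grip":1},{"dp":[0,0,0],"dr":[0,0,35],"grip":1}]' |head -1
python3 -m inch '[{"dp":[0,0,0],"dr":[0,0,7],"grip":1},{"dp":[0,0,0],"dr":[0,0,14],"grip":1},{"dp":[0,0,0],"dr":[0,0,21],"grip":1},{"dp":[0,0,0],"dr":[0,0,28],"grip":1},{"dp":[0,0,0],"dr":[0,0,30],"grip":1}]' |head -1
python3 -m inch '[{"dp":[0,0,0],"dr":[0,0,0],"grip":1},{"dp":[0,0,0],"dr":[0,0,0],"grip":1}]' |head -2
python3 - <<'E'
from h import *
import pickle
c=cam("wrist");pickle.dump(c,open("w10.pkl","wb"));f=c["frame"]
u=proj(c,[[.54,-.252,.1]])[0].astype(int);print(u)
x0=max(0,u[0]-100);y0=max(0,u[1]-75);print(x0,y0);a=cv2.resize(f[y0:y0+150,x0:x0+200],None,fx=4,fy=4,interpolation=2);cv2.imwrite("pics/w10c.png",a[:,:,::-1])
print(np.round(sense()["joint_positions"],3))
E
python3 d.py .54 -.252 .2 55
```

```text
clock: 25.75
clock: 26.17
clock: 26.33
eef_pos: [0.5388, -0.2536, 0.208]
[283 207]
183 132
[ 1.027  0.725 -1.084  1.665  0.684  1.188  0.739]
dp [-0.0002, 0.0022, 0.0076] dr [-0.17, -0.29, 0.42] | rows>= 0.2 at [0.5387, -0.2537, 0.2076] heading 55.4 open 0.0854 F [0.4, 0.6, 0.2] t 26.38 j7 0.74
```

View pics/w10c.png

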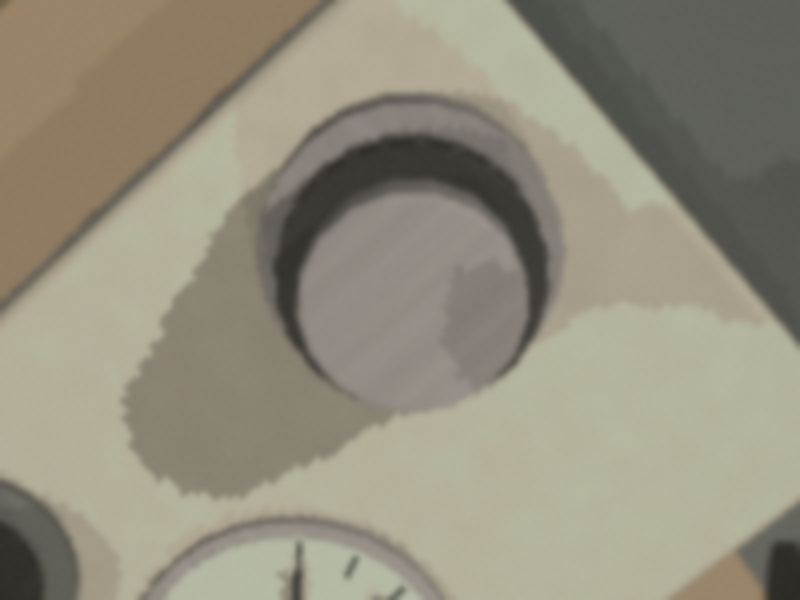

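The crop shows the cap's top disc spanning (297..530, 192..412), centre (413,301). The ring and the lower ring are visible behind it. I compute the axis from this view and the previous one.

```bash
python3 - <<'E'
from h import *
import pickle
c=pickle.load(open("w10.pkl","rb"));c9=pickle.load(open("w9.pkl","rb"))
X=lambda x,y:(183+x/4,132+y/4)
P=plane(c,[X(413,301),X(297,301),X(530,301),X(413,192),X(413,412)],.104);print(P.round(4).tolist(),np.linalg.norm(P[1]-P[2]),np.linalg.norm(P[3]-P[4]))
p,e=tri(c,X(413,301),c9,(152+352/3,250/3));print(p.round(4),e)
# base ring outer width left 255 right 565 near y 240 at z .065
Q=plane(c,[X(255,240),X(565,240)],.065);print(Q.mean(0).round(4),np.linalg.norm(Q[0]-Q[1]))
E
```

```text
[[0.54, -0.2498, 0.104], [0.5267, -0.2693, 0.104], [0.5535, -0.2302, 0.104], [0.5214, -0.2371, 0.104], [0.5601, -0.2635, 0.104]] 0.047371257659269715 0.046814949723131216
[ 0.5407 -0.2509  0.1019] 0.0013923590924755716
[ 0.5375 -0.2484  0.065 ] 0.07192647247935142
```

```bash

python3 -m inch '[{"dp":[0.0005,0.0035,0.035],"dr":[0,0,0],"grip":1},{"dp":[0.0005,0.0035,0.07],"dr":[0,0,0],"grip":1},{"dp":[0.0005,0.0035,0.085],"dr":[0,0,0],"grip":1},{"dp":[0.0005,0.0035,0.085],"dr":[0,0,0],"grip":1},{"dp":[0.0005,0.0035,0.085],"dr":[0,0,0],"grip":1}]' 25 |head -2
python3 d.py .5403 -.2503 .070 55
```

```text
clock: 26.8
eef_pos: [0.5395, -0.2506, 0.1222]
dp [-0.0008, 0.0008, 0.0522] dr [-0.16, -0.39, 0.33] | rows>= 1.3 at [0.5395, -0.2506, 0.1222] heading 55.3 open 0.0852 F [1.0, -0.6, 1.2] t 26.8 j7 0.66
```

```bash

python3 -m inch '[{"dp":[-0.0007,0.0007,0.02],"dr":[0,0,0],"grip":1},{"dp":[-0.0007,0.0007,0.035],"dr":[0,0,0],"grip":1},{"dp":[-0.0007,0.0007,0.045],"dr":[0,0,0],"grip":1},{"dp":[-0.0007,0.0007,0.05],"dr":[0,0,0],"grip":1},{"dp":[-0.0007,0.0007,0.05],"dr":[0,0,0],"grip":1}]' 25 |grep -E "eef|ft"
python3 d.py .5403 -.2503 .070 55
```

```text
eef_pos: [0.5396, -0.2506, 0.071]
ft_force: [-0.7, -0.6, -1.1]
dp [-0.0004, 0.0006, 0.001] dr [-0.21, -0.41, 0.28] | rows>= 0.1 at [0.5396, -0.2506, 0.071] heading 55.3 open 0.0855 F [-0.7, -0.6, -1.1] t 27.22 j7 0.61
```

Close on the ring gently.

```bash

python3 -m inch '[{"dp":[0,0,0],"dr":[0,0,0],"grip":0.75},{"dp":[0,0,0],"dr":[0,0,0],"grip":0.65},{"dp":[0,0,0],"dr":[0,0,0],"grip":0.6},{"dp":[0,0,0],"dr":[0,0,0],"grip":0.6},{"dp":[0,0,0],"dr":[0,0,0],"grip":0.6}]' 25
python3 d.py .5403 -.2503 .070 55
```

```text
clock: 27.63
eef_pos: [0.5402, -0.2508, 0.0725]
tcp_rot: [0.298, 0.954, -0.001, -0.003]
ft_force: [-2.5, 0.1, 7.7]
opening: 0.059
gripper_force: 25.3
dp [0.0002, 0.0005, 0.0025] dr [-0.2, -0.3, 0.27] | rows>= 0.1 at [0.5402, -0.2508, 0.0725] heading 55.3 open 0.059 F [-2.5, 0.1, 7.7] t 27.63 j7 0.61
```

```bash

python3 -m inch '[{"dp":[0,0,0],"dr":[0,0,-6],"grip":0.6},{"dp":[0,0,0],"dr":[0,0,-12],"grip":0.6},{"dp":[0,0,0],"dr":[0,0,-18],"grip":0.6},{"dp":[0,0,0],"dr":[0,0,-24],"grip":0.6},{"dp":[0,0,0],"dr":[0,0,-29],"grip":0.6}]' 25 |grep -E "ft|open"
python3 -m inch '[{"dp":[0,0,0],"dr":[0,0,-2],"grip":0.6},{"dp":[0,0,0],"dr":[0,0,-2.5],"grip":0.6},{"dp":[0,0,0],"dr":[0,0,-2.5],"grip":0.6}]' 25
python3 d.py .5403 -.2503 .070 55
python3 - <<'E'
from h import *
import pickle
c=cam("scene");pickle.dump(c,open("s3.pkl","wb"));u=proj(c,[[.54,-.251,.078]])[0].astype(int);print(u);cv2.imwrite("pics/s3c.png",cv2.resize(c["frame"][u[1]-25:u[1]+25,u[0]-35:u[0]+35],None,fx=10,fy=10,interpolation=2)[:,:,::-1])
E
```

```text
ft_force: [-1.1, 1.9, 7.2]
opening: 0.0586
clock: 28.3
eef_pos: [0.5403, -0.2506, 0.0726]
tcp_rot: [0.028, 1.0, 0.0, -0.003]
ft_force: [-2.4, 1.6, 7.6]
opening: 0.0585
gripper_force: 26.8
dp [-0.0, 0.0003, 0.0026] dr [-0.09, -0.34, 31.82] | rows>= 4.4 at [0.5403, -0.2506, 0.0726] heading 86.8 open 0.0585 F [-2.4, 1.6, 7.6] t 28.3 j7 1.11
[218 174]
```

```bash

python3 -m inch '[{"dp":[0,0,0],"dr":[0,0,0],"grip":0.8},{"dp":[0,0,0],"dr":[0,0,0],"grip":0.9},{"dp":[0,0,0],"dr":[0,0,0],"grip":1},{"dp":[0,0,0],"dr":[0,0,0],"grip":1},{"dp":[0,0,-0.03],"dr":[0,0,0],"grip":1}]' |grep -E "eef|ft|open"
python3 -m inch '[{"dp":[0,0,-0.04],"dr":[0,0,0],"grip":1},{"dp":[0,0,-0.08],"dr":[0,0,0],"grip":1},{"dp":[-0.04,0,-0.1],"dr":[0,0,0],"grip":1},{"dp":[-0.08,0,-0.1],"dr":[0,0,0],"grip":1},{"dp":[-0.12,0,-0.1],"dr":[0,0,0],"grip":1}]' |grep -E "eef"
python3 -m inch '[{"dp":[-0.01,-0.02,0],"dr":[0,0,0],"grip":1},{"dp":[-0.01,-0.02,0],"dr":[0,0,0],"grip":1},{"dp":[-0.01,-0.02,0],"dr":[0,0,0],"grip":1}]' |grep -E "eef"
python3 - <<'E'
from h import *
import pickle
c=cam("wrist");pickle.dump(c,open("w11.pkl","wb"));f=c["frame"]
u=proj(c,[[.54,-.251,.09]])[0].astype(int);k=proj(c,[[.62,-.347,.05]])[0].astype(int);print(u,k)
cv2.imwrite("pics/w11.png",f[:,:,::-1]);
x0=max(0,min(u[0],k[0])-70);y0=max(0,u[1]-60);print(x0,y0);cv2.imwrite("pics/w11c.png",cv2.resize(f[y0:y0+200,x0:x0+260],None,fx=3,fy=3,interpolation=2)[:,:,::-1])
E
```

```text
eef_pos: [0.5378, -0.2506, 0.0977]
ft_force: [-0.0, 0.2, -1.0]
opening: 0.0857
eef_pos: [0.6621, -0.2589, 0.2027]
eef_pos: [0.6698, -0.278, 0.1998]
[308  32] [202 146]
132 0
```

View pics/w11c.png

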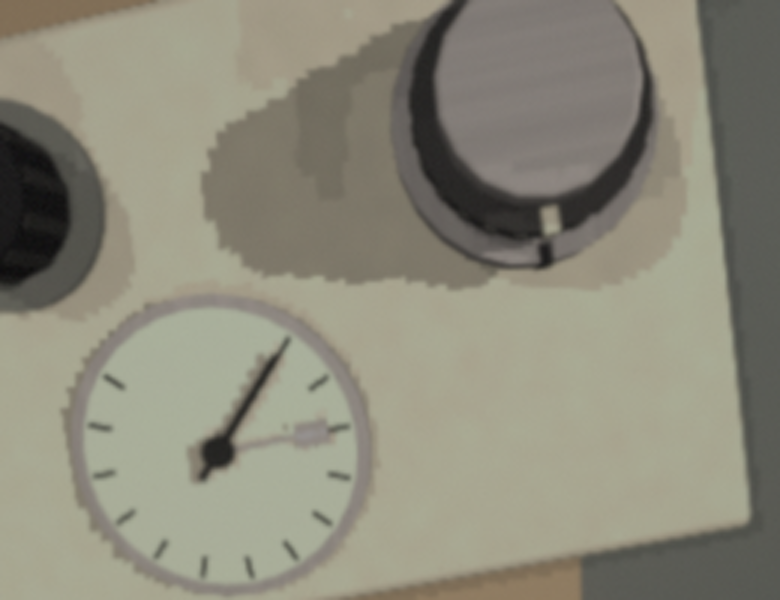

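The ring's white line at (550,220) stands over the dark mark at (545,255), nearly met. On the gauge, centre (218,452), the needle points to (288,340) and the set hand runs through its plate at (312,433).

```bash
python3 - <<'E'
from h import *
import pickle
c=pickle.load(open("w11.pkl","rb"));X=lambda x,y:(132+x/3,y/3)
A=lambda p:np.degrees(np.arctan2(p[1],p[0]))
# axis from this view: cap sides at z .104 and base
ctr=np.array([.5403,-.2505]);cc=plane(c,[X(540,92)],.104)[0];print("cap ctr this view",cc.round(4))
for o in(ctr,cc[:2]):
  for n,p,z in(("white top",(549,208),.086),("white bot",(552,234),.070),("dark top",(545,243),.065),("dark bot",(545,265),.045)):
    q=plane(c,[X(*p)],z)[0][:2]-o;print(n,np.hypot(*q).round(4),A(q).round(1))
g=plane(c,[X(218,452),X(288,340),X(312,433)],.05)[:,:2];n=g[1]-g[0];s=g[2]-g[0]
print("gauge",g[0].round(4),"needle len",np.hypot(*n).round(4),A(n),"set",np.hypot(*s).round(4),A(s),"cw diff",A(n)-A(s))
k=plane(c,[X(218,452)],.05)[0]
E
python3 d.py .546 -.4 .2 90
```

```text
cap ctr this view [ 0.542 -0.25   0.104]
white top 0.0247 8.5
white bot 0.0297 11.5
dark top 0.0312 8.3
dark bot 0.0359 10.1
white top 0.0229 8.0
white bot 0.0279 11.3
dark top 0.0294 7.9
dark bot 0.0341 9.9
gauge [ 0.624  -0.3459] needle len 0.0401 141.76465364720227 set 0.0295 97.73817459021734 cw diff 44.026479056984925
dp [0.1163, -0.1291, 0.0009] dr [0.06, -0.44, -3.21] | rows>= 4.2 at [0.6693, -0.2776, 0.2001] heading 86.8 open 0.0853 F [-0.3, 1.1, -0.0] t 29.48 j7 1.31
```

White and dark lines agree within about 2°. The needle has to turn 44° clockwise (0.77 rad), so the knob turns about 110°. The knob should be at (0.550, -0.401) by the unit's geometry.

```bash

python3 -m inch '[{"dp":[0.026,-0.03,0],"dr":[0,0,-4],"grip":1},{"dp":[0.052,-0.06,0],"dr":[0,0,-8],"grip":1},{"dp":[0.078,-0.09,0],"dr":[0,0,-13],"grip":1},{"dp":[0.1,-0.118,0],"dr":[0,0,-13],"grip":1},{"dp":[0.112,-0.129,0],"dr":[0,0,-13],"grip":1}]' |grep -E "eef"
python3 -m inch '[{"dp":[0,0,0],"dr":[0,0,0],"grip":1},{"dp":[0,0,0],"dr":[0,0,0],"grip":1},{"dp":[0,0,0],"dr":[0,0,0],"grip":1}]' |grep -E "eef"
python3 - <<'E'
from h import *
c=cam("wrist");f=c["frame"];save(c,"w12.png")
u=proj(c,[[.55,-.4007,.083]])[0];print(u)
m=(f.max(2)<60).astype(np.uint8);n,l,st,ce=cv2.connectedComponentsWithStats(m)
for i in range(1,n):
    if st[i,4]>400 and np.hypot(*(ce[i]-u))<60:
        q=cv2.findContours((l==i).astype(np.uint8),0,2)[0][0];print(st[i],ce[i]);(x,y),r=cv2.minEnclosingCircle(q);print(x,y,r,plane(c,[(x,y),(x+r,y),ce[i]],.083).round(4).tolist())
E
python3 d.py .55 -.4007 .054 100
```

```text
eef_pos: [0.5464, -0.4049, 0.2012]
eef_pos: [0.5505, -0.3997, 0.2017]
[280.42659927 203.11257429]
[ 256  173   49   51 1858] [280.10387513 197.54036598]
280.0 198.0 26.000099182128906 [[0.5456, -0.4018, 0.083], [0.5418, -0.38, 0.083], [0.5452, -0.4018, 0.083]]
dp [0.0001, -0.0015, 0.1476] dr [0.11, -0.38, -0.13] | rows>= 3.5 at [0.5509, -0.3993, 0.2016] heading 99.9 open 0.0858 F [-0.1, -0.2, -0.3] t 30.2 j7 1.7
```

View pics/w12.png

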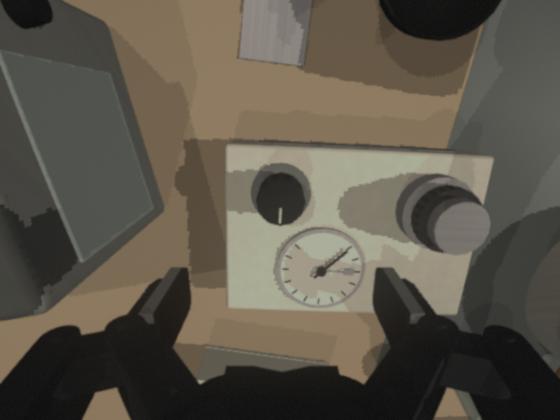

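The knob is at (280,198), consistent within 3 mm of the computed place. The path down is clear.

```bash

python3 -m inch '[{"dp":[0.002,-0.0015,0.035],"dr":[0,0,0],"grip":1},{"dp":[0.002,-0.0015,0.07],"dr":[0,0,0],"grip":1},{"dp":[0.002,-0.0015,0.105],"dr":[0,0,0],"grip":1},{"dp":[0.002,-0.0015,0.13],"dr":[0,0,0],"grip":1},{"dp":[0.002,-0.0015,0.147],"dr":[0,0,0],"grip":1}]' 30|grep -E "eef"
python3 -m inch '[{"dp":[0,0,0],"dr":[0,0,0],"grip":0.6},{"dp":[0,0,0],"dr":[0,0,0],"grip":0.4},{"dp":[0,0,0],"dr":[0,0,0],"grip":0.4},{"dp":[0,0,0],"dr":[0,0,0],"grip":0.4},{"dp":[0,0,0],"dr":[0,0,0],"grip":0.4}]' 30
python3 d.py .549 -.401 .054 100
```

```text
eef_pos: [0.5475, -0.4006, 0.0516]
clock: 31.03
eef_pos: [0.5485, -0.401, 0.0567]
tcp_rot: [-0.086, 0.996, 0.001, -0.003]
ft_force: [-4.9, 7.7, 11.9]
opening: 0.041
gripper_force: 29.6
dp [-0.0005, -0.0001, 0.0027] dr [0.13, -0.3, -0.16] | rows>= 0.1 at [0.5485, -0.401, 0.0567] heading 99.8 open 0.041 F [-4.9, 7.7, 11.9] t 31.03 j7 1.62
```

```bash

python3 -m inch '[{"dp":[0,0,0],"dr":[0,0,7],"grip":0.4},{"dp":[0,0,0],"dr":[0,0,14],"grip":0.4},{"dp":[0,0,0],"dr":[0,0,21],"grip":0.4},{"dp":[0,0,0],"dr":[0,0,28],"grip":0.4},{"dp":[0,0,0],"dr":[0,0,35],"grip":0.4}]' |grep -E "eef|ft"
python3 -m inch '[{"dp":[0,0,0],"dr":[0,0,7],"grip":0.4},{"dp":[0,0,0],"dr":[0,0,14],"grip":0.4},{"dp":[0,0,0],"dr":[0,0,21],"grip":0.4},{"dp":[0,0,0],"dr":[0,0,28],"grip":0.4},{"dp":[0,0,0],"dr":[0,0,35],"grip":0.4}]' |grep -E "eef|ft"
python3 -m inch '[{"dp":[0,0,0],"dr":[0,0,7],"grip":0.4},{"dp":[0,0,0],"dr":[0,0,14],"grip":0.4},{"dp":[0,0,0],"dr":[0,0,21],"grip":0.4},{"dp":[0,0,0],"dr":[0,0,28],"grip":0.4},{"dp":[0,0,0],"dr":[0,0,35],"grip":0.4}]' |grep -E "eef|ft"
python3 -m inch '[{"dp":[0,0,0],"dr":[0,0,4],"grip":0.4},{"dp":[0,0,0],"dr":[0,0,4],"grip":0.4},{"dp":[0,0,0],"dr":[0,0,4],"grip":0.4}]' |grep -E "eef|ft|open"
python3 d.py .549 -.401 .2 90
```

```text
eef_pos: [0.5486, -0.4004, 0.0567]
ft_force: [-4.7, 12.0, 10.8]
eef_pos: [0.549, -0.3999, 0.0567]
ft_force: [-3.4, 12.9, 10.4]
eef_pos: [0.5495, -0.3998, 0.0567]
ft_force: [0.7, 13.7, 7.9]
eef_pos: [0.5496, -0.3998, 0.0567]
ft_force: [0.6, 12.4, 8.8]
opening: 0.0411
dp [-0.001, -0.0011, -0.1433] dr [-0.26, 0.1, 80.86] | rows>= 11.3 at [0.5496, -0.3998, 0.0567] heading -9.1 open 0.0411 F [0.6, 12.4, 8.8] t 32.53 j7 -0.13
```

```bash

python3 -m inch '[{"dp":[0,0,0],"dr":[0,0,0],"grip":0.7},{"dp":[0,0,0],"dr":[0,0,0],"grip":0.9},{"dp":[0,0,0],"dr":[0,0,0],"grip":1},{"dp":[0,0,-0.03],"dr":[0,0,0],"grip":1},{"dp":[0,0,-0.06],"dr":[0,0,0],"grip":1}]' |grep -E "eef"
python3 -m inch '[{"dp":[-0.0,0.02,-0.03],"dr":[0,0,0],"grip":1},{"dp":[-0.0,0.04,-0.05],"dr":[0,0,0],"grip":1},{"dp":[-0.0,0.04,-0.05],"dr":[0,0,0],"grip":1},{"dp":[-0.0,0.04,-0.05],"dr":[0,0,0],"grip":1}]' |grep -E "eef"
python3 - <<'E'
from h import *
import pickle
c=cam("wrist");pickle.dump(c,open("w13.pkl","wb"));u=proj(c,[[.624,-.346,.05]])[0].astype(int);print(u)
x0=max(0,u[0]-60);y0=max(0,u[1]-50);print(x0,y0);cv2.imwrite("pics/w13c.png",cv2.resize(c["frame"][y0:y0+100,x0:x0+120],None,fx=6,fy=6,interpolation=2)[:,:,::-1])
E
```

```text
eef_pos: [0.5472, -0.402, 0.1142]
eef_pos: [0.5889, -0.4088, 0.1653]
[312 122]
252 72
```

View pics/w13c.png

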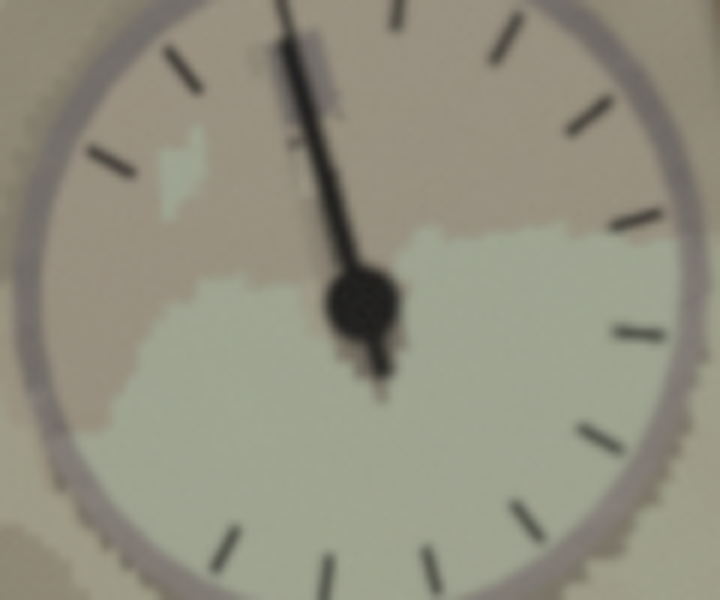

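Needle over the set hand's plate: needle from (362,303) through (288,45), plate spanning about (270..338, 40..115). I check the plate's centre numerically.

```bash
python3 - <<'E'
from h import *
import pickle
def go(fn,piv,x0,y0,k):
    c=pickle.load(open(fn,"rb"));g=plane(c,[(x0+piv[0]/k,y0+piv[1]/k)],.051)[0]
    # polar unwrap around the pivot, r 22..34 mm, on world dial plane
    ang=np.radians(np.arange(60,160,.5));out=[]
    f=c["frame"].astype(np.float32)
    sat=f[...,1]-f[...,2]*.5-f[...,0]*.5  # greenishness of the dial vs grey
    sat=f[...,1]-f[...,2];lum=f.mean(2)
    S=[];L=[]
    for r in(.024,.026,.028,.030):
        uv=proj(c,np.c_[g[0]+r*np.cos(ang),g[1]+r*np.sin(ang),np.full(len(ang),.051)]).astype(np.float32)
        S.append(cv2.remap(sat,uv[:,:1],uv[:,1:],1)[:,0]);L.append(cv2.remap(lum,uv[:,:1],uv[:,1:],1)[:,0])
    S=np.mean(S,0);L=np.mean(L,0);print(fn)
    for a,s,l in list(zip(np.degrees(ang),S,L))[::4]: 
        if 80<=a<=120 or a>135: print(int(a),int(s),int(l),end=" | ")
    print()
go("w11.pkl",(218,452),132,0,3);go("w13.pkl",(362,303),252,72,6)
E
```

```text
w11.pkl
80 19 165 | 82 19 165 | 84 19 165 | 86 19 165 | 88 18 161 | 90 15 152 | 92 10 141 | 94 7 137 | 96 4 139 | 98 3 142 | 100 4 140 | 102 7 138 | 104 10 141 | 106 15 151 | 108 19 160 | 110 20 165 | 112 21 166 | 114 21 166 | 116 21 166 | 118 20 166 | 119 21 166 | 136 18 157 | 138 16 146 | 140 13 120 | 142 8 74 | 144 4 49 | 146 8 76 | 148 12 110 | 150 15 129 | 152 17 144 | 154 19 157 | 156 19 164 | 158 20 166 | 
w13.pkl
80 16 141 | 82 16 141 | 84 16 142 | 86 16 141 | 88 15 139 | 90 13 130 | 92 8 120 | 94 6 111 | 96 4 86 | 98 2 48 | 100 1 41 | 102 4 76 | 104 7 107 | 106 12 126 | 108 15 137 | 110 16 141 | 112 16 141 | 114 16 142 | 116 16 142 | 118 16 142 | 119 16 141 | 136 17 150 | 138 17 150 | 140 17 149 | 142 16 147 | 144 16 145 | 146 16 145 | 148 16 143 | 150 16 141 | 152 16 141 | 154 16 141 | 156 16 141 | 158 16 141 |
```

The needle is within 1° of the set hand (98.5° against 99.3°; tolerance is 4.2°). I do a last check of the cover, then hand in.

```bash
python3 - <<'E'
from h import *
t=cam("top");save(t,"top9.png");cv2.imwrite("pics/top9c.png",cv2.resize(t["frame"][90:270,130:490],None,fx=2,fy=2)[:,:,::-1])
f=t["frame"].max(2);m=(f<55).astype(np.uint8);n,l,st,ce=cv2.connectedComponentsWithStats(m);u=proj(t,[[.6136,.0362,.107]])[0]
for i in range(1,n):
    if np.hypot(*(ce[i]-u))<15 and st[i,4]>30: print(ce[i],u,plane(t,[ce[i]],.1).round(4))
print(sense()["ft_force"])
E
```

```text
[279.89189189 159.27927928] [279.4072957 157.7922932] [[0.6109 0.035  0.1   ]]
[-0.48048635 -0.06959691  0.03581   ]
```

View pics/top9c.png

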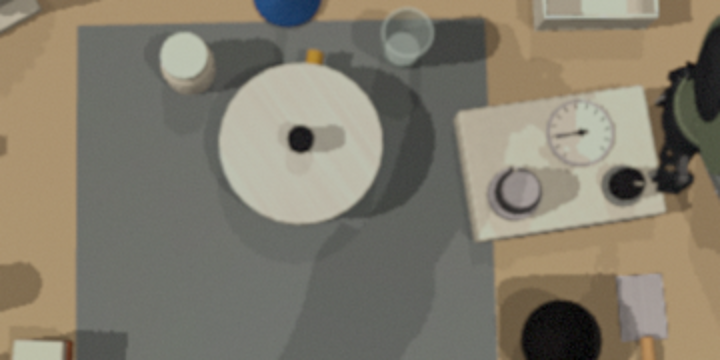

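The top view shows the cover centred on the pot, its knob within about 3 mm of the axis, and the bystanders in place.

```bash
python3 -c "
from bench import *
print(sign_off())"
```

```text
the job is handed in; nothing more can be done
None
```

I handed the job in at about 34 s on the robot's clock, and no verdict came back: by the last camera checks all four models stand upright in the pot, the cover is seated and about 3 mm off the pot's axis, the vent ring is within about 2° of closed, and the needle is within 1° of the set hand.

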